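# Shut the chaff drawer and lock it with the bent pin

### The arm

A 6-joint arm with a two-finger parallel gripper is mounted at the origin on the work surface. World frame = base frame: x ahead of the robot, y to its left, z up, the work surface at z = 0. Lengths are in m, angles in degrees, forces in N, time in s.
With the tool pointing down it reaches from about 0.25 to 0.725 m from the base axis. Payload 9.7 kg.
Tool frame: the origin (TCP) lies at the centre of the arm's flange, where the gripper is bolted on; the fingertips stand 173 mm ahead of it and the grasp point (between the pads) lies bot.grip_depth ahead of it (bot.grip_depth is the distance from the TCP to the grasp point, in m); z points along the fingers, y is the direction in which the jaws open and shut (so a half turn about z gives the same grasp; the last joint's range is limited). The gripper opens to 85 mm and grips with 20 to 120 N. Pads are 22 mm wide; open, the fingers measure 114 mm over their backs; the gripper's body (76 mm by 85 mm) begins 54 mm behind the grasp point. The pads swing forward as they close: fully open they stand 13 mm farther back than shut.
Start: joints at [68.125, 4.979, 10.078, 95.1, 0, 90], TCP at [0.205, 0.51, 0.405] pointing down, gripper open.
Joint ranges: [-179.16, 179.16], [-48.56, 103.87], [-65.8, 70.77], [-126.05, 130.52], [-82.76, 87.17], [-180, 180]. Speed limits (degrees/s): [127.2, 127.2, 147.25, 180, 180, 180].

### API

Orientations are given as [roll, pitch, yaw] about the fixed x, y, z axes, in that order (R = Rz(yaw) Ry(pitch) Rx(roll)).
In Python, from workcell import status, viewer, bot gives the robot as it stands. The module is installed in compiled form; this text tells all that it offers.
- The arm moves only by the tool move_arm, never from a script. Its argument "commands" is a list of rows, each an object with "claw": the gripper's target within -1 to 1 (fully open at 1, half-way at 0, shut at -1); "travel": the shift along the tool's x, y, z in cm, a list of three; "turn": the turn about the tool's z in degrees. A call has 1 to 5 rows; each row shifts and turns the commanded pose from where the row before left it, along the tool's axes as they then stand; what a row does not reach is not made up. A row lasts 1/12 s, in which the tool goes at most 41.7 mm and 7.16 degrees, less where a joint would pass 70% of its speed; a pose out of reach is approached as far as the arm can. A call is refused whole if a number of a shift passes 4.17 or a number of a turn 7.16, either way. A call with a gripper value outside its range is refused whole. The fingers move at their own pace and stop on an object; "squeeze" is the grip in N (left out, the last holds). Time passes only in rows, so rows that do not move let the fingers close. It gives the time, the measured TCP pose, the force and the opening at its end, in the units of the state.
- status.get_obs(): the state, without advancing time (a new reading comes with each control period).
- viewer.camera(name): name is "side" or "top" or "wrist"; returns the picture (480x640x3 uint8, blue, green, red); there is no depth.
- viewer.camera_params(name): a dict with "camera_matrix" (3x3 intrinsics, pixels), "xyz" and "rotation" of the camera in the world. Camera axes: x right, y up, looking along -z (the intrinsics and any distortion apply to the point x, -y, -z); pixel columns grow to the right and rows downward; lengths in m; the calibration is good to about 2 mm. The wrist camera is an equidistant fisheye: a pixel r from the principal point sees the ray r / f radians off the axis. A picture is of the moment at which its call begins: read the wrist's pose just before it. camera_params takes no time and is no camera call; for the wrist camera it gives the pose at the moment of the call.
- bot.job_done(): hands the job in, once; it reports no verdict.
The state is a dict: "time": time; "q": joint angles; "qd": joint speeds; "joint_efforts": joint torques, N m; "ee_pos": TCP position; "tcp_rot": TCP orientation; "wrist_force": force on the tool from outside, world axes, zero at the start; "torque": the same for the moment, N m; "opening": finger opening in m.
Only numpy, scipy, OpenCV 4.12 (cv2) and the standard library are available. Lean on these libraries where they do the work, as an engineer would, in place of code of your own. Each camera call takes 0.05 s, during which the arm holds its last target.

### The job

The chaff drawer of the roaster's collector has been left open: push it fully home, then lock it by threading the curved steel pin down through both eyes (the fixed one and the drawer's one below it), past the spring catch between them, and pressing it on until its collar sits flat on the upper eye with the orange handle upright. Do not force or jam the pin against the collector, let go of it at the end, and leave the jar, the bowl and the bean sampler alone.

Things in the scene. Friction and masses are not known exactly. Their poses are not given: they have to be found in the camera images.
- chaff_unit: grey chaff collector, fixed: housing 240 (x) x 220 (y) x 130 (z) mm, a dark funnel and pipe on top well behind its front edge. Origin: centre of its underside, on the work surface; its front (drawer, eyes) faces its own -x. Its place and yaw vary.
- chaff_drawer (a joint): the drawer's slide, m: 0 = fully home against a hard stop, growing as it comes out towards the unit's -x (at most 0.09). About 2.5 N moves it; no spring, it stays where it is left. Only when it is home (within about 3 mm) do the two eyes line up.
- drawer_front (a point): point on the outer face of the drawer's dark front plate (190 wide, 8 to 107 mm high), 70 mm to the +y side of its middle, 75 mm above the work surface; moves with the drawer, axes as the unit's. Can be pushed here with shut fingers, towards the unit's +x. Lower down a bar handle (90 mm long, 35 mm out, 30 mm high) crosses the plate's middle.
- fixed_eye (a point): centre of the fixed steel eye's hole, level with its flat upper face (115 mm high), axes as the unit's. A level ring: 34 mm outside, hole 13 mm (vertical), 6 mm thick, on a 20 mm wide tongue; the hole's centre is 32 mm in front (-x) of the housing, 20 mm in front of the shut drawer's plate. Free space above and in front.
- bent_pin: loose curved steel pin, about 80 g, parked upright in the stand. Origin: centre of the underside of its round collar (24 mm across, 6 mm thick). Above the collar an orange handle, 24 (x) x 18 (y) mm, from 6 to 52 mm above the origin: grip it across its 18 mm (y). Below the collar hangs the curved rod (see pin_tip).
- pin_tip (a point): centre of the round end (4 mm radius) of the 8 mm rod, at x = -20.5, z = -49.5 mm from the pin's origin. The rod starts straight down at the origin and bends to the pin's -x along a 45 degree arc, radius 70 mm, centre at x = -70, z = 0. Turned about that centre it passes a level eye: handle leaning 45 degrees to -x as the tip enters, upright when seated.
- pin_stand: fixed dark wooden stand, 90 (x) x 50 (y) x 70 (z) mm, with a 12 mm wide upright slot along its x, open at the top; the pin's collar rests on its top, about 10 mm to +x of its centre, the rod in the slot (pin x along the stand's x). Lift the pin straight up, at least 60 mm, to free it. Origin: centre of its underside.
- bean_jar: amber jar, 76 mm across, 110 mm tall, loose; leave alone. Origin: centre of its underside.
- cupping_bowl: white bowl, 90 mm across, 60 mm tall, loose; leave alone. Origin: centre of its underside.
- bean_sampler: bean sampler with a wooden handle, lying, 190 mm long, 40 mm wide, 22 mm high, loose; leave alone. Origin: on its underside, near the middle; its x axis runs along it towards the steel scoop.
- drawer_eye (a point): centre of the hole of the drawer's brass eye, level with its upper face (93 mm high): a level ring, 34 mm outside, hole 15 mm, 5 mm thick, moving with the drawer. When the drawer is home it lies 22 mm below and 4.4 mm in front (-x) of the fixed eye's point, so that the seated rod's arc runs through the middle of both.
- spring_catch (a point): nose of a sprung steel V on the drawer front, between the two eyes, 97 mm high: it stands up to 4 mm into the rod's path from the drawer's side (+x), gives way towards +x with 2 to 4 N, and then grips the rod by friction, so that the pin does not drop home by its own weight: it must be pressed along its arc, then down, until the collar lands.
There are look-alikes about, which are no part of the job. What is shaped like the bent_pin but black or green is not meant.

How it is judged (in metres and radians):
On the way, in this order (a step that is already met when the one before it is completed fails the run):
1. the drawer is pushed home (within 4 mm) (value of joint chaff_drawer below 0.004 m), for 0.2 s.
2. the pin's tip has come down through both eyes (z of pin_tip in the frame of fixed_eye below -0.03 m and horizontal distance between pin_tip and fixed_eye below 0.026 m), for 0.1 s.
At the end, for the whole second after the job is handed in: the drawer is home (within 6 mm, held by the pin), the pin stands through both eyes with its collar flat on the fixed eye (within 2 mm in height, 5 mm sideways, handle within 7 degrees of upright), its tip more than 44 mm below the eye's face, at rest and released (value of joint chaff_drawer below 0.006 m and horizontal distance between bent_pin and fixed_eye below 0.005 m and z of bent_pin in the frame of fixed_eye between -0.003 and 0.002 m and z of pin_tip in the frame of fixed_eye below -0.044 m and angle between bent_pin's own z axis and vertical below 0.12 rad and linear speed of bent_pin below 0.02 m/s); the robot touches nothing.
It fails at once if the pin is jammed against the collector or its eyes (more than 60 N in all) (contact force between bent_pin and chaff_unit above 60 N).
It fails at once if the jar, bowl or sampler is moved more than 30 mm or the jar or bowl is tipped (distance of any of bean_jar, cupping_bowl, bean_sampler from where it was at the start of the episode above 0.03 m or angle between any of bean_jar, cupping_bowl's own z axis and vertical above 0.35 rad).
It also fails if it takes over 58 s, if anything falls off the work surface, if the arm or the gripper's body presses on something with over 40 N, if the wrist force passes 120 N, or if a joint passes its speed limit or range.

## Working session

There is one attempt and no reset: what is moved stays moved. The work goes in short steps, Python scripts to look and compute and a tool call to move; the robot and the scene stay as the last step left them, time stands still between calls to the robot, and variables do not carry over. Pictures are saved under pics/ and viewed, and the job is handed in when it is done.

Besides the shell and the picture viewer there is one more tool, called after "Request:" by a JSON object that holds its "fn" and its "kwargs". move_arm: Moves the arm, as the interface text tells. Its arguments: {"type":"object","properties":{"commands":{"type":"array"},"squeeze":{"type":"number"}},"required":["commands"]}

```bash
mkdir -p pics; ls
python3 - <<'E'
from workcell import status, viewer, bot
import cv2
o=status.get_obs(); print(o); print(bot.grip_depth)
for n in ["side","top","wrist"]:
    p=viewer.camera_params(n); print(n,p)
    cv2.imwrite(f"pics/{n}0.png",viewer.camera(n))
E
```

```text
pics
{'time': 0.0, 'q': array([6.81242833e+01, 5.01073674e+00, 1.00328247e+01, 9.51000352e+01,
       3.84981540e-04, 9.00000146e+01]), 'qd': array([ 0.01507566, -0.06130156, -0.00392825,  0.00343815, -0.02207932,
        0.00436613]), 'joint_efforts': array([ 1.15267179e-03, -5.20381558e+01,  4.64810050e+01,  1.62853027e-02,
        5.64079642e-05,  4.60621141e-07]), 'ee_pos': array([0.20492352, 0.51039022, 0.40397181]), 'tcp_rot': array([-1.79922053e+02, -3.84961354e-04,  1.58124268e+02]), 'wrist_force': array([ 0.81539763,  0.7905703 , -0.09880312]), 'torque': array([ 0.00025332,  0.0158877 , -0.02231405]), 'opening': 0.08482044128444514}
0.1547
side {'camera_matrix': array([[616.71340113,   0.        , 318.29330138],
       [  0.        , 616.71340113, 241.38203985],
       [  0.        ,   0.        ,   1.        ]]), 'xyz': array([ 0.15355734, -1.26584568,  0.83139694]), 'rotation': array([ 61.08817036,   0.9749122 , -17.02980503])}
top {'camera_matrix': array([[557.30950181,   0.        , 319.74463508],
       [  0.        , 557.30950181, 236.81110564],
       [  0.        ,   0.        ,   1.        ]]), 'xyz': array([ 0.38096201, -0.01110128,  1.17676301]), 'rotation': array([  8.88629856,   1.16022922, -88.4736878 ])}
wrist {'camera_matrix': array([[371.64829954,   0.        , 323.14633419],
       [  0.        , 371.64829954, 237.37896686],
       [  0.        ,   0.        ,   1.        ]]), 'xyz': array([0.138099  , 0.53800169, 0.37444724]), 'rotation': array([-16.42843945,   0.09728165,  68.16783637])}
```

View pics/side0.png

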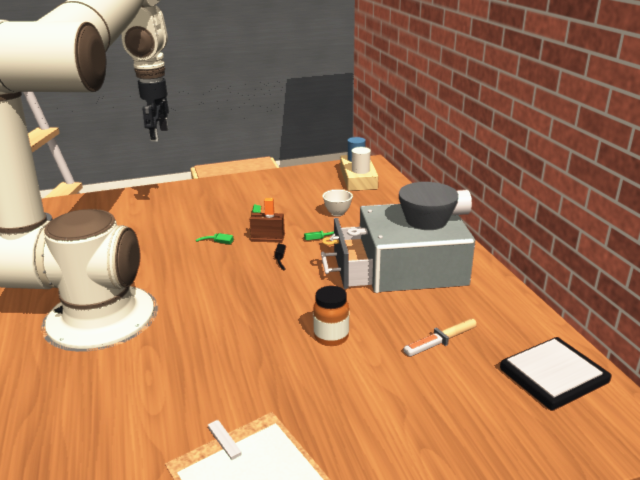

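View pics/top0.png

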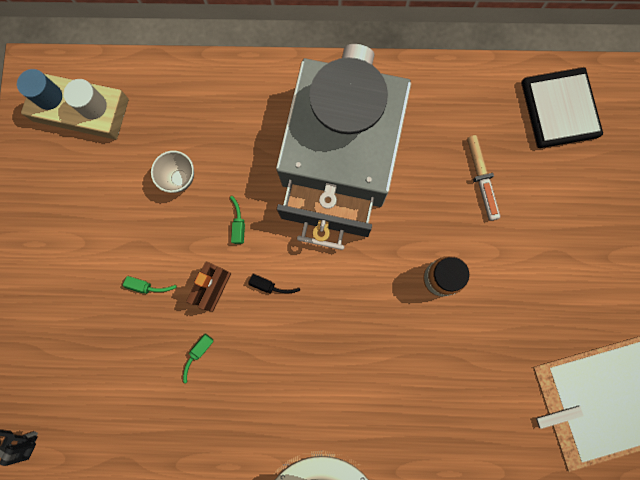

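View pics/wrist0.png

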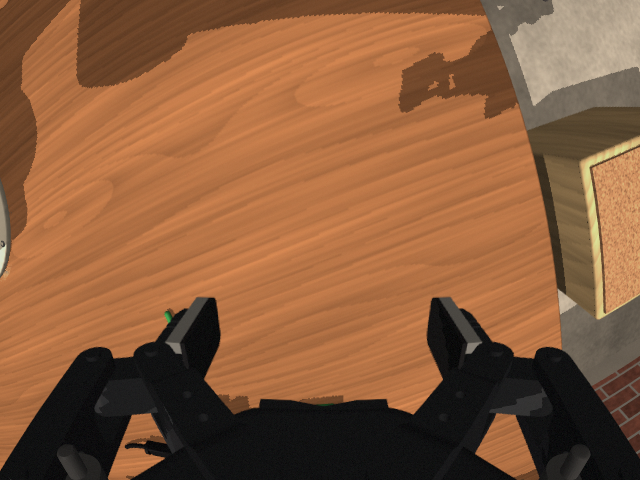

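The side and top views show the unit (top image, about (340,140)), with its drawer open towards the robot and the fixed eye near (327,199). The drawer's brass eye is near (321,232).

Candidates for the pin, in top-view pixels:
- **Orange handle in the stand:** (203,279). This matches the description, so it is my choice.
- **Black pin:** (262,285).
- **Green pins:** (237,228), (135,285), (202,347).

I'll check the choice in a close crop.

```bash
cat > h.py <<'E'
import numpy as np, cv2
from scipy.spatial.transform import Rotation as R
from workcell import status, viewer, bot
def cam(n): 
    p=viewer.camera_params(n); return p["camera_matrix"],np.array(p["xyz"]),R.from_euler("xyz",p["rotation"],degrees=True).as_matrix()
def ray(c,u,v,fish=False):
    K,t,M=c
    a=np.array([(u-K[0,2])/K[0,0],(v-K[1,2])/K[1,1]])
    if fish:
        r=np.hypot(*a); d=np.array([a[0]/r*np.sin(r),-a[1]/r*np.sin(r),-np.cos(r)]) if r>0 else np.array([0,0,-1.])
    else: d=np.array([a[0],-a[1],-1.])
    d=M@d; return t,d/np.linalg.norm(d)
def plane(c,u,v,z,fish=False):
    t,d=ray(c,u,v,fish); return t+d*(z-t[2])/d[2]
def proj(c,P,fish=False):
    K,t,M=c; q=M.T@(np.array(P)-t); x,y,z=q[0],-q[1],-q[2]
    if fish:
        r=np.hypot(x,y); th=np.arctan2(r,z); return np.array([K[0,2]+K[0,0]*th*x/r,K[1,2]+K[1,1]*th*y/r])
    return np.array([K[0,2]+K[0,0]*x/z,K[1,2]+K[1,1]*y/z])
def tri(rs):
    A=0;b=0
    for t,d in rs:
        P=np.eye(3)-np.outer(d,d);A=A+P;b=b+P@t
    return np.linalg.solve(A,b)
E
python3 - <<'E'
import cv2
im=cv2.imread("pics/top0.png")
a=cv2.resize(im[150:330,150:390],None,fx=3.3,fy=3.3,interpolation=cv2.INTER_CUBIC); cv2.imwrite("pics/topc.png",a[:600,:800])
im=cv2.imread("pics/side0.png")
a=cv2.resize(im[180:290,220:400],None,fx=4.4,fy=4.4,interpolation=cv2.INTER_CUBIC); cv2.imwrite("pics/sidec.png",a[:600,:800])
E
```

```text
(no output)
```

View pics/topc.png

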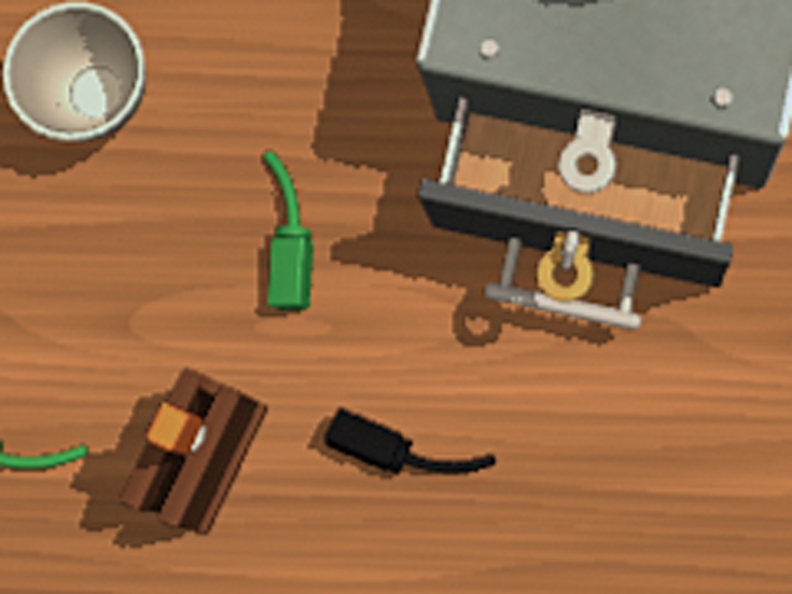

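View pics/sidec.png

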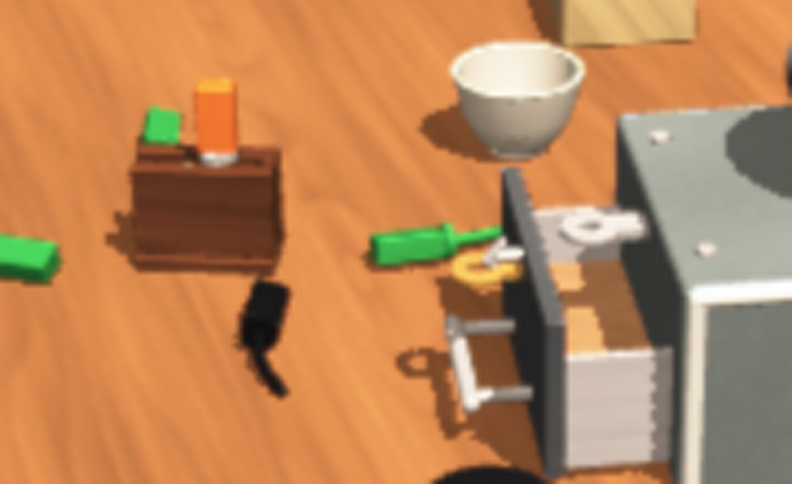

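The crop confirms the choice: an orange handle with a steel collar at crop (175,430), which is top (203,280), standing in the dark slotted stand. Everything else is green or black and lying loose. Next I'll measure.

Run:
```python
from h import *
T=cam("top");S=cam("side")
im=cv2.imread("pics/top0.png"); im2=cv2.imread("pics/side0.png")
f=lambda x,y:(150+x/3.3-.35,150+y/3.3-.35)
for nm,x,y,z in [("fixhole",587,165,.115),("dreye",566,272,.093),("houseL",420,62,.13),("houseR",782,138,.13),("plateTopL",424,183,.107),("plateTopR",730,250,.107),("screwL",489,47,.13),("screwR",722,97,.13)]:
    print(nm,f(x,y),plane(T,*f(x,y),z))
g=lambda x,y:(220+x/4.4-.4,180+y/4.4-.4)
print("fix tri",tri([ray(T,*f(587,165)),ray(S,*g(592,228))]),"dr tri",tri([ray(T,*f(566,272)),ray(S,*g(486,268))]))
for img,n in((im,"top"),(im2,"side")):
    hsv=cv2.cvtColor(img,cv2.COLOR_BGR2HSV)
    # orange
    m=cv2.inRange(hsv,(5,190,120),(18,255,255)); 
    roi=np.zeros_like(m)
    if n=="top": roi[262:300,185:220]=1
    else: roi[190:222,255:285]=1
    m=m*roi
    c=max(cv2.findContours(m,0,2)[0],key=cv2.contourArea); print(n,"orange",cv2.contourArea(c),cv2.minAreaRect(c),cv2.boundingRect(c))
    print(c.reshape(-1,2).tolist()[:40])
    m=cv2.inRange(hsv,(0,0,110),(180,60,255))
    x0,y0,x1,y1=(310,175,345,215) if n=="top" else (340,222,372,242)
    sub=m[y0:y1,x0:x1]
    print("\n".join("".join("#" if v else "." for v in r) for r in sub))
print(im[262:300:2,203])
```

```text
fixhole (327.52878787878785, 199.65) [0.61998839 0.00160321 0.115     ]
dreye (321.1651515151515, 232.07424242424244) [0.55931227 0.01280609 0.093     ]
houseL (276.92272727272723, 168.4378787878788) [0.67641252 0.10117464 0.13      ]
houseR (386.619696969697, 191.46818181818182) [ 0.63518953 -0.11167008  0.13      ]
plateTopL (278.1348484848485, 205.10454545454547) [0.60869638 0.09839507 0.107     ]
plateTopR (370.8621212121212, 225.40757575757576) [ 0.57240382 -0.08384709  0.107     ]
screwL (297.83181818181816, 163.89242424242425) [0.68636945 0.06083885 0.13      ]
screwR (368.4378787878788, 179.0439393939394) [ 0.6590025  -0.07648026  0.13      ]
fix tri [0.62110398 0.00146586 0.11313565] dr tri [0.56094454 0.01249456 0.09222454]
top orange 39.5 ((205.95889282226562, 281.3904113769531), (5.213916301727295, 12.496849060058594), 24.443954467773438) (201, 275, 10, 12)
[[206, 275], [207, 276], [206, 277], [206, 279], [204, 281], [204, 282], [203, 283], [203, 284], [201, 286], [202, 285], [203, 285], [204, 286], [206, 286], [207, 285], [207, 283], [209, 281], [209, 279], [210, 278], [
[... 1998 characters left out ...]
#############..###
###########################..###
###########################...##
###########################...##
###########################....#
#########################......#
#####################..........#
#####################...........
#####################...........
#####################...........
.#######........................
.###............................
.####...........................
[[ 69 114 175]
 [ 70 114 175]
 [ 44  71 116]
 [ 40  61 104]
 [ 40  63 108]
 [ 39  59 100]
 [ 52 119 194]
 [ 64 143 203]
 [ 63 142 202]
 [ 63 143 204]
 [ 57 124 210]
 [ 32  72 147]
 [ 22  51 109]
 [  9  13  21]
 [ 10  16  28]
 [ 10  16  26]
 [ 12  20  36]
 [ 38  60 103]
 [ 41  66 111]]
```

```bash
cat >> h.py <<'E'
def plan(tx,ty,tz,yaw,step=4.1):
    "rows to go to TCP target (m) and yaw: turn first (rows), then travel in new axes"
    o=status.get_obs(); p=o["ee_pos"]; y=o["tcp_rot"][2]
    dy=(yaw-y+180)%360-180; a=np.radians(yaw)
    d=np.array([tx,ty,tz])-p
    t=np.array([d[0]*np.cos(a)+d[1]*np.sin(a), d[0]*np.sin(a)-d[1]*np.cos(a), -d[2]])*100
    n=int(np.ceil(np.abs(t).max()/step))
    print("time %.2f pose"%o["time"],p.round(4),o["tcp_rot"].round(2),"F",o["wrist_force"].round(1),"open %.4f"%o["opening"])
    print("turn total %.2f (tool)"%(-dy)," travel(after turn) cm",t.round(2),"rows",n,"each",(t/max(n,1)).round(2))
E
python3 - <<'E'
from h import *
T=cam("top")
print("handle top",plane(T,202.5,279.5,.122))
f=lambda x,y:(150+x/3.3-.35,150+y/3.3-.35)
for x,y in [(185,370),(267,408),(205,533),(121,498)]: print(plane(T,*f(x,y),.07)[:2].round(4))
for x,y in [(147,440),(190,453),(203,418),(163,402)]: print("h",plane(T,*f(x,y),.122)[:2].round(4))
plan(.562,.084,.40,169)
E
```

```text
handle top [0.45792169 0.23537386 0.122     ]
[0.4974 0.2432]
[0.4755 0.192 ]
[0.3996 0.2254]
[0.4192 0.2773]
h [0.4509 0.2508]
h [0.4441 0.2255]
h [0.4644 0.2192]
h [0.473  0.2429]
time 0.15 pose [0.2049 0.5104 0.4042] [-179.94    0.    158.13] F [-0.2 -0.3 -0.7] open 0.0854
turn total -10.87 (tool)  travel(after turn) cm [-43.19 -35.04   0.42] rows 11 each [-3.93 -3.19  0.04]
```

Request:
{"fn": "move_arm", "kwargs": {"commands": [{"claw": -1, "travel": [0, 0, 0], "turn": -5.5}, {"claw": -1, "travel": [0, 0, 0], "turn": -5.4}, {"claw": -1, "travel": [-3, -2.5, 0], "turn": 0}, {"claw": -1, "travel": [-3, -2.5, 0], "turn": 0}, {"claw": -1, "travel": [-3, -2.5, 0], "turn": 0}]}}

```text
time: 0.57
ee_pos: [0.2793, 0.4188, 0.4041]
tcp_rot: [-180.0, -0.0, 169.1]
wrist_force: [1.0, 0.2, -0.2]
opening: 0.0254
```

Request:
{"fn": "move_arm", "kwargs": {"commands": [{"claw": -1, "travel": [-3, -2.5, 0], "turn": 0}, {"claw": -1, "travel": [-3, -2.5, 0], "turn": 0}, {"claw": -1, "travel": [-3, -2.5, 0], "turn": 0}, {"claw": -1, "travel": [-3, -2.5, 0], "turn": 0}, {"claw": -1, "travel": [-3, -2.5, 0], "turn": 0}]}}

```text
time: 0.98
ee_pos: [0.4032, 0.2666, 0.4046]
tcp_rot: [180.0, 0.0, 169.0]
wrist_force: [0.7, 0.4, -0.4]
opening: 0.0001
```

Run:
```python
from h import *
plan(.562,.084,.40,169)
print(viewer.camera_params("wrist"))
cv2.imwrite("pics/w1.png",viewer.camera("wrist"))
```

```text
time 0.98 pose [0.4032 0.2666 0.4046] [180.     0.   169.03] F [ 0.7  0.4 -0.4] open 0.0001
turn total 0.03 (tool)  travel(after turn) cm [-19.07 -14.9    0.46] rows 5 each [-3.81 -2.98  0.09]
{'camera_matrix': array([[371.64829954,   0.        , 323.14633419],
       [  0.        , 371.64829954, 237.37896686],
       [  0.        ,   0.        ,   1.        ]]), 'xyz': array([0.33251023, 0.28114496, 0.3750326 ]), 'rotation': array([-1.64254222e+01,  2.56770964e-02,  7.90773265e+01])}
```

View pics/w1.png

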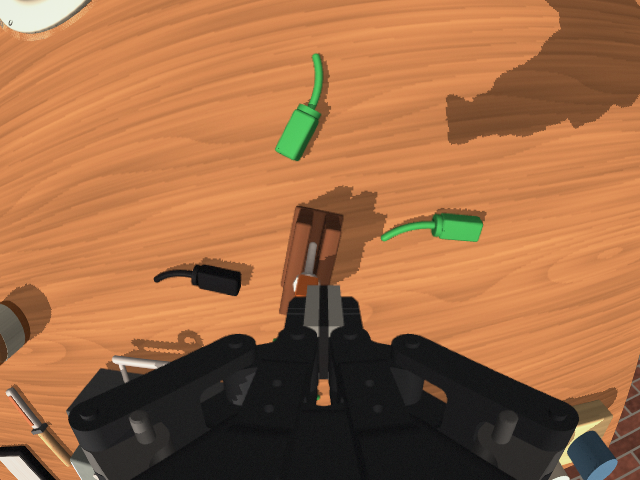

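The wrist view shows the orange handle in the stand at (305,285), with the curved rod running back from it inside the slot. The look-alikes lie around it. I'll carry on to the drawer.

Request:
{"fn": "move_arm", "kwargs": {"commands": [{"claw": -1, "travel": [-3.2, -2.5, 0], "turn": 0}, {"claw": -1, "travel": [-3.2, -2.5, 0], "turn": 0}, {"claw": -1, "travel": [-3.2, -2.5, 0], "turn": 0}, {"claw": -1, "travel": [-3.2, -2.5, 0], "turn": 0}, {"claw": -1, "travel": [-3.1, -2.5, 0], "turn": 0}]}}

```text
time: 1.45
ee_pos: [0.5357, 0.1136, 0.4045]
tcp_rot: [-180.0, -0.0, 169.0]
wrist_force: [-0.5, 0.7, 0.8]
opening: -0.0002
```

Request:
{"fn": "move_arm", "kwargs": {"commands": [{"claw": -1, "travel": [-3.2, -2.4, 0], "turn": 0}, {"claw": -1, "travel": [0, 0, 4], "turn": 0}, {"claw": -1, "travel": [0, 0, 4], "turn": 0}, {"claw": -1, "travel": [0, 0, 4], "turn": 0}, {"claw": -1, "travel": [0, 0, 2.5], "turn": 0}]}}

```text
time: 1.87
ee_pos: [0.5608, 0.0852, 0.2551]
tcp_rot: [-179.9, -0.2, 169.0]
wrist_force: [-0.6, -0.0, -0.0]
opening: -0.0001
```

Run:
```python
from h import *
plan(.586,.079,.252,169)
cv2.imwrite("pics/w2.png",viewer.camera("wrist"))
cv2.imwrite("pics/t2.png",cv2.resize(viewer.camera("top")[130:290,200:420],None,fx=3.6,fy=3.6,interpolation=cv2.INTER_CUBIC))
```

```text
time 1.87 pose [0.5608 0.0852 0.2551] [-179.92   -0.24  168.98] F [-0.6 -0.  -0. ] open -0.0001
turn total -0.02 (tool)  travel(after turn) cm [-2.6  -0.13  0.31] rows 1 each [-2.6  -0.13  0.31]
```

View pics/w2.png

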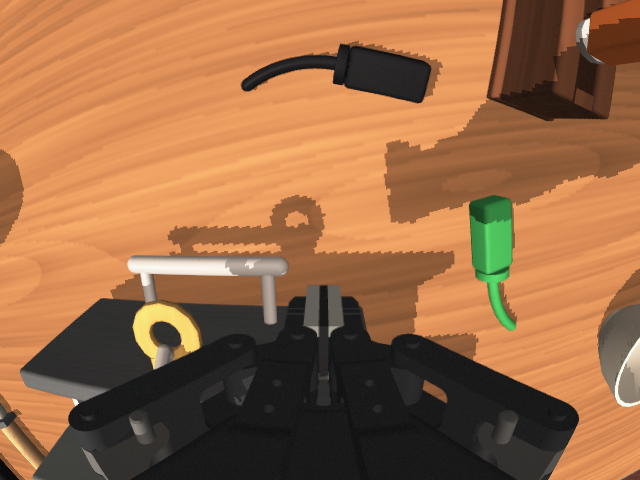

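View pics/t2.png

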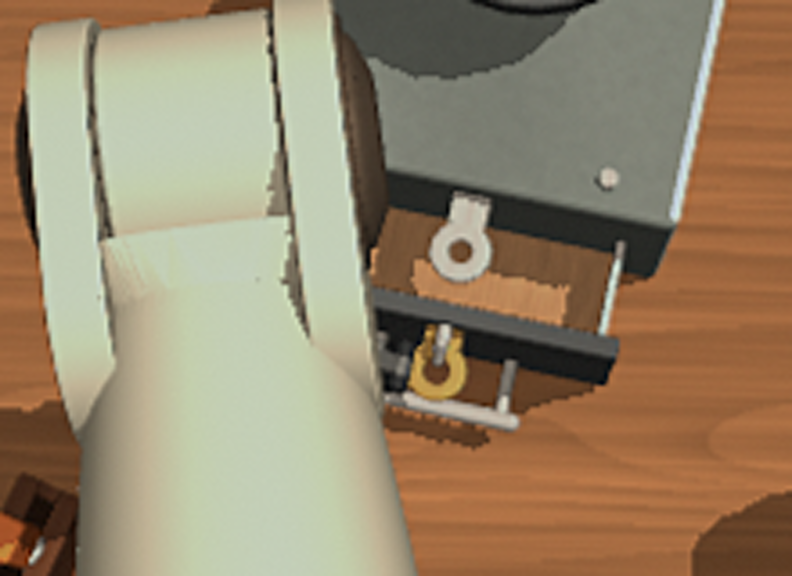

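The wrist view shows the shut fingertips in front of the dark plate, on its +y side, clear of the bar handle (130–285,265) and the brass eye (167,333). I'll push towards unit +x, which is tool -x.

Request:
{"fn": "move_arm", "kwargs": {"commands": [{"claw": -1, "travel": [-1.2, 0, 0], "turn": 0}, {"claw": -1, "travel": [-1.2, 0, 0], "turn": 0}, {"claw": -1, "travel": [-1.2, 0, 0], "turn": 0}, {"claw": -1, "travel": [-1.2, 0, 0], "turn": 0}, {"claw": -1, "travel": [-1.2, 0, 0], "turn": 0}]}}

```text
time: 2.38
ee_pos: [0.6209, 0.0745, 0.2619]
tcp_rot: [180.0, 0.0, 169.0]
wrist_force: [-3.4, 0.6, 1.0]
opening: -0.0002
```

Request:
{"fn": "move_arm", "kwargs": {"commands": [{"claw": -1, "travel": [-0.6, 0, 0], "turn": 0}, {"claw": -1, "travel": [-0.5, 0, 0], "turn": 0}, {"claw": -1, "travel": [-0.3, 0, 0], "turn": 0}]}}

```text
time: 2.63
ee_pos: [0.6347, 0.0717, 0.261]
tcp_rot: [180.0, 0.1, 169.0]
wrist_force: [-2.7, 0.9, 1.7]
opening: -0.0003
```

Request:
{"fn": "move_arm", "kwargs": {"commands": [{"claw": -1, "travel": [-0.3, 0, 0], "turn": 0}, {"claw": -1, "travel": [-0.2, 0, 0], "turn": 0}]}}

```text
time: 2.8
ee_pos: [0.6392, 0.0708, 0.2603]
tcp_rot: [180.0, 0.0, 169.0]
wrist_force: [-2.5, 0.7, 2.5]
opening: 0.0002
```

Request:
{"fn": "move_arm", "kwargs": {"commands": [{"claw": -1, "travel": [-0.2, 0, 0], "turn": 0}, {"claw": -1, "travel": [-0.1, 0, 0], "turn": 0}]}}

```text
time: 2.97
ee_pos: [0.6421, 0.0702, 0.2599]
tcp_rot: [180.0, 0.0, 169.0]
wrist_force: [-2.3, 1.2, 2.3]
opening: -0.0001
```

Request:
{"fn": "move_arm", "kwargs": {"commands": [{"claw": -1, "travel": [-0.2, 0, 0], "turn": 0}]}}

```text
time: 3.05
ee_pos: [0.6437, 0.0698, 0.2598]
tcp_rot: [180.0, -0.0, 169.0]
wrist_force: [-19.4, 4.2, 8.9]
opening: 0.0001
```

Request:
{"fn": "move_arm", "kwargs": {"commands": [{"claw": -1, "travel": [-0.2, 0, 0], "turn": 0}]}}

```text
time: 3.13
ee_pos: [0.6444, 0.0697, 0.2598]
tcp_rot: [180.0, -0.3, 169.1]
wrist_force: [-24.2, 4.9, 13.5]
opening: -0.0002
```

Request:
{"fn": "move_arm", "kwargs": {"commands": [{"claw": -1, "travel": [-0.2, 0, 0], "turn": 0}]}}

```text
time: 3.22
ee_pos: [0.6452, 0.0696, 0.2598]
tcp_rot: [-180.0, -0.5, 169.1]
wrist_force: [-35.7, 6.3, 18.3]
opening: 0.0
```

Request:
{"fn": "move_arm", "kwargs": {"commands": [{"claw": -1, "travel": [-0.2, 0, 0], "turn": 0}]}}

```text
time: 3.3
ee_pos: [0.6459, 0.0695, 0.2598]
tcp_rot: [-180.0, -0.7, 169.1]
wrist_force: [-46.9, 8.4, 23.7]
opening: -0.0001
```

It's at the stop: the force jumped from about 2.5 N to 47 N with almost no further travel. I'll back off and look.

Request:
{"fn": "move_arm", "kwargs": {"commands": [{"claw": -1, "travel": [0.5, 0, 0], "turn": 0}, {"claw": -1, "travel": [3, 0, 0], "turn": 0}, {"claw": -1, "travel": [4, 0, 0], "turn": 0}, {"claw": 1, "travel": [4, 0, 0], "turn": 0}, {"claw": 1, "travel": [0, 0, -4], "turn": 0}]}}

```text
time: 3.72
ee_pos: [0.5235, 0.0896, 0.2797]
tcp_rot: [-179.2, -2.2, 169.1]
wrist_force: [-3.8, -1.2, -6.5]
opening: 0.0236
```

Run:
```python
from h import *
plan(.457,.233,.30,156.4)
print(viewer.camera_params("wrist")["xyz"])
cv2.imwrite("pics/w3.png",viewer.camera("wrist"))
im=viewer.camera("top");cv2.imwrite("pics/top3.png",im)
cv2.imwrite("pics/t3.png",cv2.resize(im[130:290,200:420],None,fx=3.6,fy=3.6,interpolation=cv2.INTER_CUBIC))
```

```text
time 3.72 pose [0.5235 0.0896 0.2797] [-179.19   -2.18  169.07] F [-3.8 -1.2 -6.5] open 0.0236
turn total 12.67 (tool)  travel(after turn) cm [11.84 10.48 -2.03] rows 3 each [ 3.95  3.49 -0.68]
[0.45163478 0.103846   0.25281771]
```

View pics/w3.png

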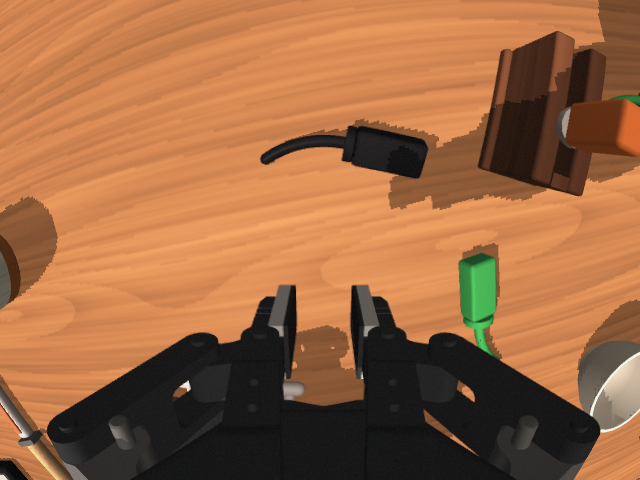

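View pics/t3.png

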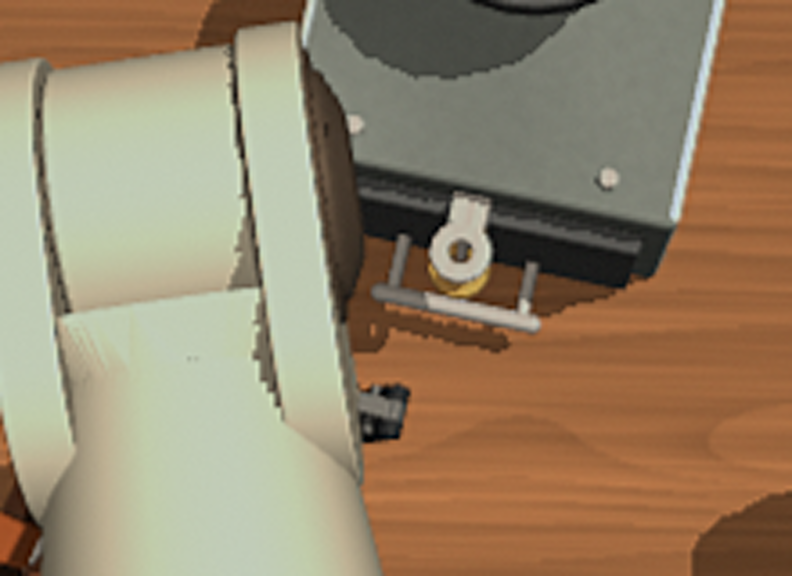

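The drawer is home: in the top crop the brass eye sits under the fixed eye (460,250) and the plate is against the housing. Now I'll go over to the stand and look with the wrist camera.

Run:
```python
from h import *
plan(.49,.22,.36,156.4)
```

```text
time 3.82 pose [0.5342 0.0905 0.3003] [-1.7995e+02 -8.0000e-02  1.6907e+02] F [1.6 0.  1.7] open 0.0381
turn total 12.67 (tool)  travel(after turn) cm [ 9.24 10.1  -5.97] rows 3 each [ 3.08  3.37 -1.99]
```

Request:
{"fn": "move_arm", "kwargs": {"commands": [{"claw": 1, "travel": [0, 0, -3], "turn": 6.4}, {"claw": 1, "travel": [0, 0, -3], "turn": 6.3}, {"claw": 1, "travel": [2.3, 2.5, 0], "turn": 0}, {"claw": 1, "travel": [2.3, 2.5, 0], "turn": 0}, {"claw": 1, "travel": [2.3, 2.5, 0], "turn": 0}]}}

```text
time: 4.23
ee_pos: [0.5039, 0.1875, 0.3604]
tcp_rot: [179.9, 0.1, 156.2]
wrist_force: [-0.2, 0.9, 0.0]
opening: 0.0854
```

Request:
{"fn": "move_arm", "kwargs": {"commands": [{"claw": 1, "travel": [2.3, 2.5, 0], "turn": 0}, {"claw": 1, "travel": [0, 0, 0], "turn": 0}, {"claw": 1, "travel": [0, 0, 0], "turn": 0}]}}

```text
time: 4.48
ee_pos: [0.4925, 0.2204, 0.3597]
tcp_rot: [180.0, 0.0, 156.5]
wrist_force: [-0.7, -0.6, 0.2]
opening: 0.0854
```

Run:
```python
from h import *
plan(.457,.233,.30,156.4)
import pickle; c=cam("wrist"); im=viewer.camera("wrist"); pickle.dump((c,im),open("w4.pkl","wb"))
cv2.imwrite("pics/w4.png",im)
```

```text
time 4.48 pose [0.4925 0.2204 0.3597] [1.7999e+02 4.0000e-02 1.5649e+02] F [-0.7 -0.6  0.2] open 0.0854
turn total 0.09 (tool)  travel(after turn) cm [ 3.76 -0.27  5.97] rows 2 each [ 1.88 -0.13  2.98]
```

View pics/w4.png

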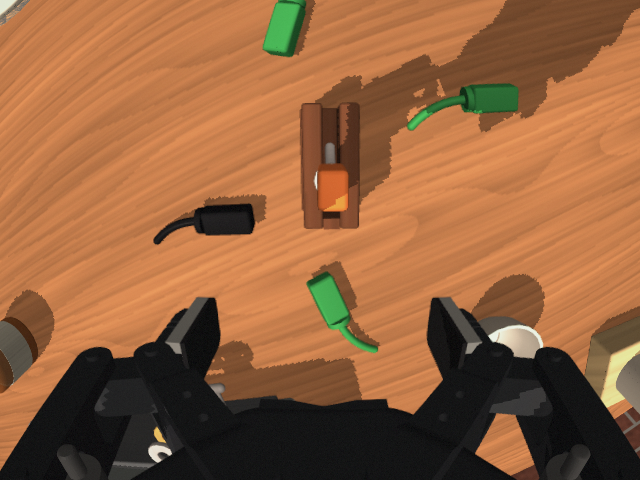

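Run:
```python
from h import *
import pickle
c,im=pickle.load(open("w4.pkl","rb"))
cv2.imwrite("pics/w4c.png",cv2.resize(im[95:235,270:390],None,fx=4.2,fy=4.2,interpolation=cv2.INTER_CUBIC))
```

```text
(no output)
```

View pics/w4c.png

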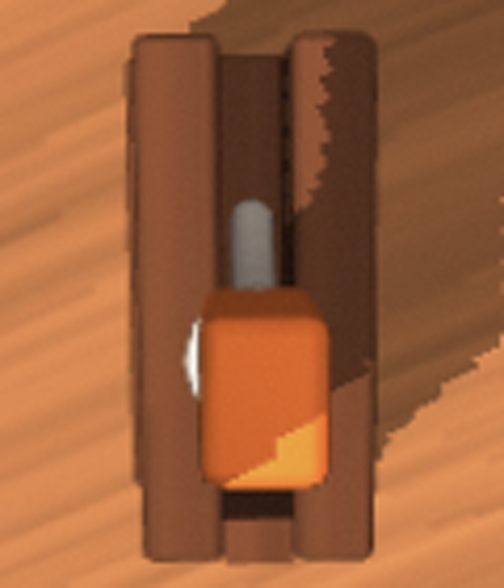

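Run:
```python
from h import *
import pickle
c,im=pickle.load(open("w4.pkl","rb"))
f=lambda x,y:(270+x/4.2-.4,95+y/4.2-.4)
H=np.array([plane(c,*f(x,y),.122,True)[:2] for x,y in [(203,316),(328,316),(328,488),(203,488)]])
S=np.array([plane(c,*f(x,y),.07,True)[:2] for x,y in [(136,36),(376,36),(374,560),(144,560)]])
for n,P in(("handle",H),("stand",S)):
    print(n,P.mean(0).round(4),"sides",[np.linalg.norm(P[i]-P[(i+1)%4]).round(4) for i in range(4)])
    d=(P[3]-P[0]+P[2]-P[1]); print("yaw",np.degrees(np.arctan2(d[1],d[0])))
d=(S[3]-S[0]+S[2]-S[1]); d/=np.linalg.norm(d); print("pin by stand",S.mean(0)+.01*d)
print("hole axis check: grasp point px",)
```

```text
handle [0.4597 0.2414] sides [np.float64(0.0167), np.float64(0.0236), np.float64(0.0171), np.float64(0.0235)]
yaw -23.163545167614682
stand [0.4517 0.2449] sides [np.float64(0.0393), np.float64(0.0892), np.float64(0.0397), np.float64(0.089)]
yaw -22.94937288130993
pin by stand [0.46094129 0.24100255]
hole axis check: grasp point px
```

Run:
```python
from h import *
T=cam("top");S=cam("side")
for P in [(.4597,.2414,.122),(.458,.2346,.122)]:
    print(P,"top",proj(T,P),"side",proj(S,P))
print(tri([ray(T,202.9,279.4),ray(S,268.5,200.5)]))
im=viewer.camera("side"); cv2.imwrite("pics/s5.png",cv2.resize(im[185:285,230:390],None,fx=5,fy=5,interpolation=cv2.INTER_CUBIC))
# eye visible in w4 at ~ (160,455)
import pickle
c,im=pickle.load(open("w4.pkl","rb"))
print("fixed eye proj in w4",proj(c,(.62,.0015,.115),True))
cv2.imwrite("pics/w4e.png",cv2.resize(im[400:480,100:220],None,fx=6,fy=6,interpolation=cv2.INTER_CUBIC))
t=cv2.imread("pics/top0.png");cv2.imwrite("pics/t0h.png",cv2.resize(t[255:320,175:245],None,fx=9,fy=9,interpolation=cv2.INTER_CUBIC))
```

```text
(0.4597, 0.2414, 0.122) top [199.40496186 278.48624639] side [268.26709945 198.54317448]
(0.458, 0.2346, 0.122) top [202.90713189 279.46902382] side [268.21885213 199.62839981]
[0.4585564  0.2352888  0.11897513]
fixed eye proj in w4 [162.34068556 455.08634162]
```

View pics/s5.png

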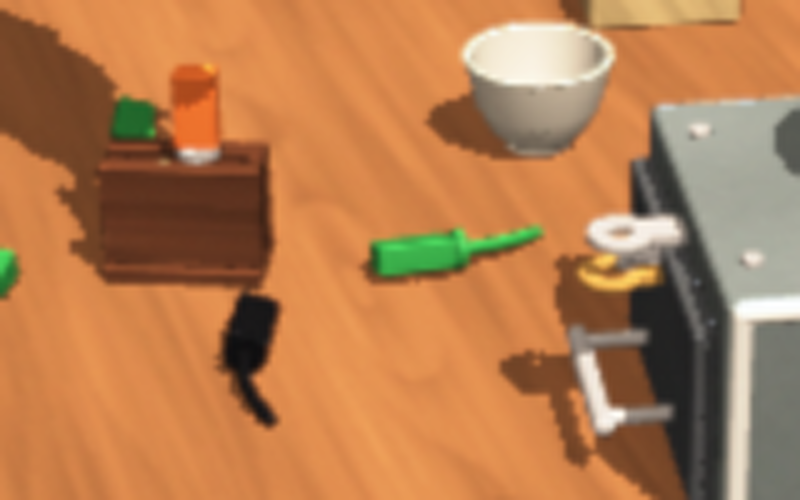

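View pics/t0h.png

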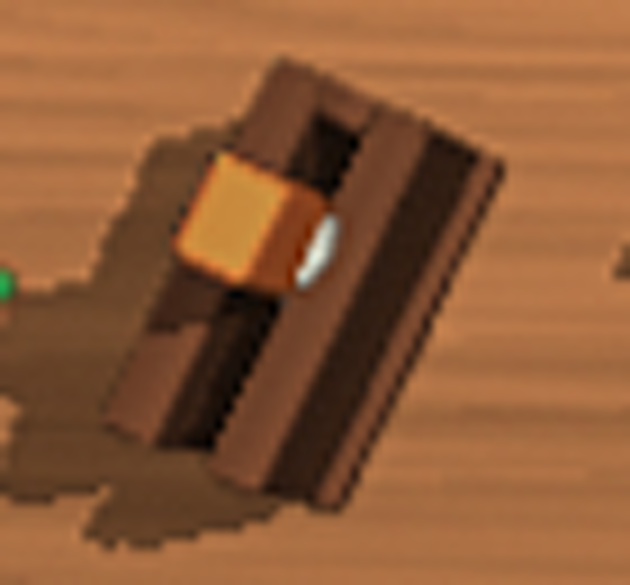

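View pics/w4e.png

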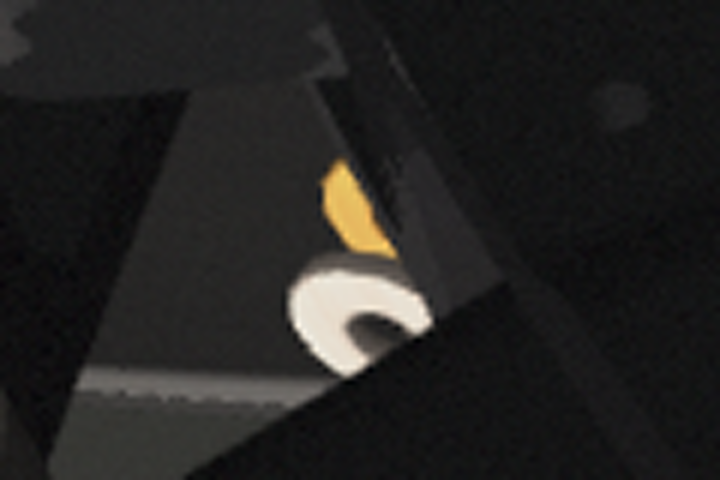

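Correcting my first top-view pick: the bright top face of the handle is centred at top (200.0,278.9), which agrees with the wrist estimate of (0.460, 0.241). The pin's yaw is about -23°. I'll approach it now.

Run:
```python
from h import *
plan(.460,.241,.258,157)
```

```text
time 4.58 pose [0.4931 0.2188 0.3596] [-1.7999e+02  3.0000e-02  1.5634e+02] F [ 0.4 -0.1 -0. ] open 0.0854
turn total -0.66 (tool)  travel(after turn) cm [ 3.92  0.75 10.16] rows 3 each [1.31 0.25 3.39]
```

Request:
{"fn": "move_arm", "kwargs": {"commands": [{"claw": 1, "travel": [0, 0, 0], "turn": -0.7}, {"claw": 1, "travel": [2, 0.4, 0], "turn": 0}, {"claw": 1, "travel": [1.9, 0.35, 2.2], "turn": 0}, {"claw": 1, "travel": [0, 0, 2], "turn": 0}, {"claw": 1, "travel": [0, 0, 0], "turn": 0}]}}

```text
time: 5.0
ee_pos: [0.4593, 0.2403, 0.3143]
tcp_rot: [-179.8, -0.2, 157.0]
wrist_force: [0.0, -0.6, -0.5]
opening: 0.0856
```

Run:
```python
from h import *
plan(.460,.241,.258,157)
im=viewer.camera("wrist"); cv2.imwrite("pics/w6.png",im)
print(proj(cam("wrist"),(.46,.241,.122),True))
```

```text
time 5.00 pose [0.4593 0.2403 0.3143] [-1.7980e+02 -1.6000e-01  1.5702e+02] F [ 0.  -0.6 -0.5] open 0.0856
turn total 0.02 (tool)  travel(after turn) cm [-0.03  0.09  5.63] rows 2 each [-0.02  0.05  2.82]
[324.25262787 284.94837619]
```

View pics/w6.png

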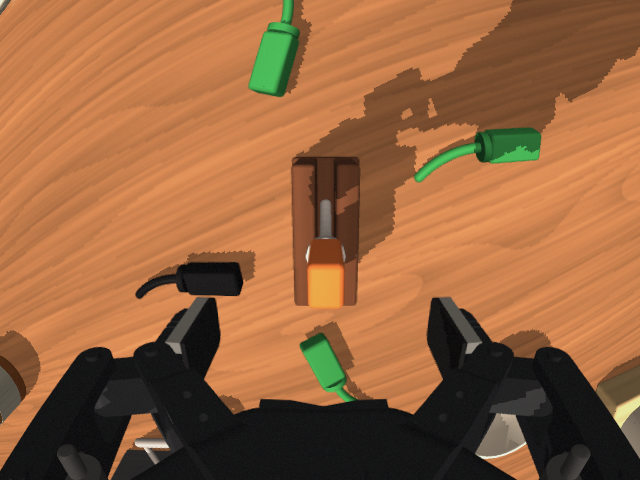

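The handle's top is centred between the jaws at (325,287), as predicted. I'll lower and grip.

Request:
{"fn": "move_arm", "kwargs": {"commands": [{"claw": 1, "travel": [0, 0.1, 2], "turn": 0}, {"claw": 1, "travel": [0, 0, 2], "turn": 0}, {"claw": 1, "travel": [0, 0, 1.6], "turn": 0}, {"claw": 1, "travel": [0, 0, 0], "turn": 0}, {"claw": -0.2, "travel": [0, 0, 0], "turn": 0}], "squeeze": 40}}

```text
time: 5.47
ee_pos: [0.4609, 0.2414, 0.2625]
tcp_rot: [-180.0, -0.0, 157.0]
wrist_force: [0.5, -0.5, 0.3]
opening: 0.0757
```

Request:
{"fn": "move_arm", "kwargs": {"commands": [{"claw": -1, "travel": [0, 0, 0], "turn": 0}, {"claw": -1, "travel": [0, 0, 0], "turn": 0}, {"claw": -1, "travel": [0, 0, 0], "turn": 0}, {"claw": -1, "travel": [0, 0, 0], "turn": 0}, {"claw": -1, "travel": [0, 0, 0], "turn": 0}]}}

```text
time: 5.88
ee_pos: [0.4605, 0.2421, 0.2623]
tcp_rot: [180.0, 0.0, 157.0]
wrist_force: [-0.0, -0.9, 3.4]
opening: 0.0174
```

Gripped: opening 17.4 mm, against the 18 mm handle. Now I'll lift straight up.

Since the tool can't tilt, I'll lean the pin inside the grip. The curved rod's tip goes against the stand's +x end wall, then the gripper moves along the pin's -x.

Request:
{"fn": "move_arm", "kwargs": {"commands": [{"claw": -1, "travel": [0, 0, -1.5], "turn": 0}, {"claw": -1, "travel": [0, 0, -2], "turn": 0}, {"claw": -1, "travel": [0, 0, -2], "turn": 0}, {"claw": -1, "travel": [0, 0, -2], "turn": 0}, {"claw": -1, "travel": [0, 0, 0], "turn": 0}]}}

```text
time: 6.3
ee_pos: [0.4607, 0.2423, 0.3408]
tcp_rot: [179.8, 0.2, 157.0]
wrist_force: [0.2, 0.5, -0.8]
opening: 0.0173
```

Request:
{"fn": "move_arm", "kwargs": {"commands": [{"claw": -1, "travel": [-2.2, -0.4, 0], "turn": 0}, {"claw": -1, "travel": [-2.2, -0.4, 0], "turn": 0}, {"claw": -1, "travel": [-2.2, -0.5, 0], "turn": 0}, {"claw": -1, "travel": [0, 0, 0], "turn": 0}, {"claw": -1, "travel": [0, 0, 0], "turn": 0}]}}

```text
time: 6.72
ee_pos: [0.5165, 0.2038, 0.3357]
tcp_rot: [-179.9, -0.1, 156.9]
wrist_force: [-0.0, -0.3, -1.9]
opening: 0.0174
```

Run:
```python
from h import *
plan(.460,.241,.258,157)
im=viewer.camera("wrist"); cv2.imwrite("pics/w7.png",im)
im=viewer.camera("side"); cv2.imwrite("pics/s7.png",cv2.resize(im[155:285,200:380],None,fx=4.4,fy=4.4,interpolation=cv2.INTER_CUBIC))
```

```text
time 6.72 pose [0.5165 0.2038 0.3357] [-1.7994e+02 -7.0000e-02  1.5694e+02] F [-0.  -0.3 -1.9] open 0.0174
turn total -0.06 (tool)  travel(after turn) cm [6.65 1.22 7.77] rows 2 each [3.33 0.61 3.88]
```

View pics/w7.png

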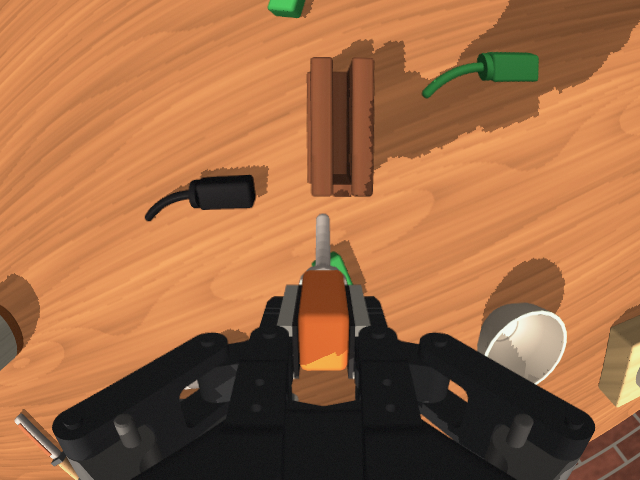

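View pics/s7.png

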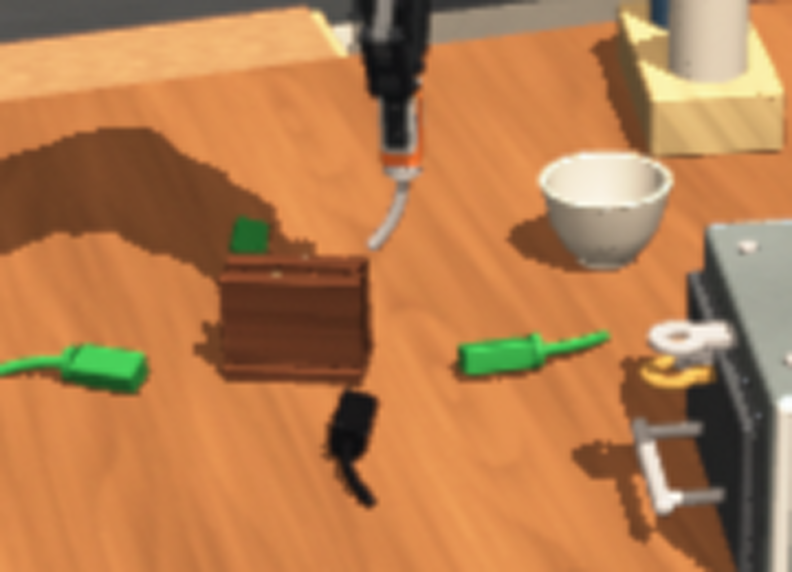

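The pin hangs upright in the grip. In the wrist view the tip (322,220) is beyond the stand's end and in line with its left wall (about x = 321). I'll lower it and lean it.

Request:
{"fn": "move_arm", "kwargs": {"commands": [{"claw": -1, "travel": [0, 0, 2], "turn": 0}, {"claw": -1, "travel": [0, 0, 2], "turn": 0}, {"claw": -1, "travel": [0, 0, 0.7], "turn": 0}, {"claw": -1, "travel": [0.8, 0, 0], "turn": 0}, {"claw": -1, "travel": [0.8, 0, 0], "turn": 0}], "squeeze": 30}}

```text
time: 7.23
ee_pos: [0.5009, 0.2107, 0.29]
tcp_rot: [-180.0, 0.1, 157.0]
wrist_force: [3.9, -3.9, -0.1]
opening: 0.0172
```

Request:
{"fn": "move_arm", "kwargs": {"commands": [{"claw": -1, "travel": [1, 0, 0], "turn": 0}, {"claw": -1, "travel": [1, 0, 0], "turn": 0}]}}

```text
time: 7.4
ee_pos: [0.4825, 0.2187, 0.2917]
tcp_rot: [179.9, 0.2, 157.0]
wrist_force: [4.9, -3.0, -1.9]
opening: 0.0176
```

Run:
```python
from h import *
plan(.460,.241,.258,157)
im=viewer.camera("side"); cv2.imwrite("pics/s8.png",cv2.resize(im[155:285,200:380],None,fx=4.4,fy=4.4,interpolation=cv2.INTER_CUBIC))
```

```text
time 7.40 pose [0.4825 0.2187 0.2917] [179.92   0.21 157.01] F [ 4.9 -3.  -1.9] open 0.0176
turn total 0.01 (tool)  travel(after turn) cm [2.95 1.17 3.37] rows 1 each [2.95 1.17 3.37]
```

View pics/s8.png

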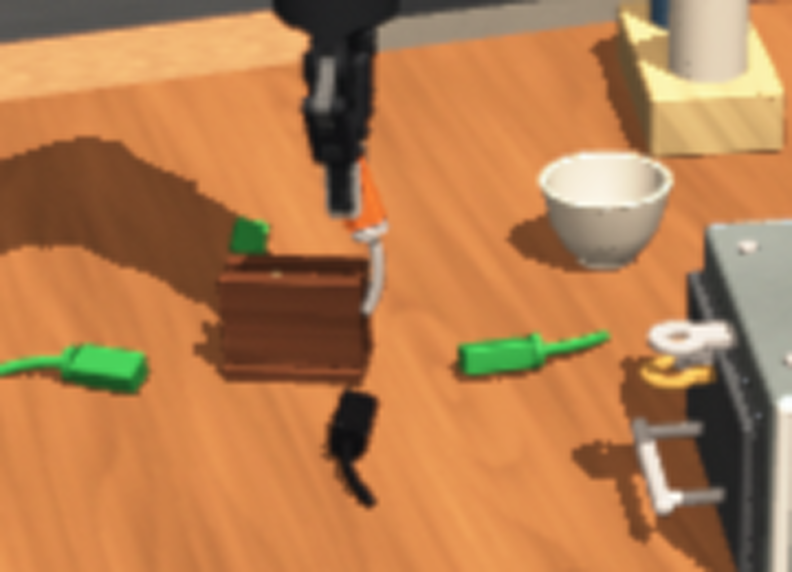

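It works: the pin is turning in the grip against the stand's end wall with only about 5 N. I'll continue to about 45°.

Request:
{"fn": "move_arm", "kwargs": {"commands": [{"claw": -1, "travel": [1, 0, 0], "turn": 0}, {"claw": -1, "travel": [1, 0, 0], "turn": 0}, {"claw": -1, "travel": [1, 0, 0], "turn": 0}, {"claw": -1, "travel": [0.9, 0, 0], "turn": 0}, {"claw": -1, "travel": [0, 0, 0], "turn": 0}]}}

```text
time: 7.87
ee_pos: [0.4462, 0.2342, 0.2912]
tcp_rot: [179.9, 0.1, 157.1]
wrist_force: [1.4, -1.8, 1.1]
opening: 0.0177
```

Run:
```python
from h import *
plan(.460,.241,.258,157)
im=viewer.camera("side"); cv2.imwrite("pics/s9.png",cv2.resize(im[155:285,200:380],None,fx=4.4,fy=4.4,interpolation=cv2.INTER_CUBIC))
im=viewer.camera("wrist"); cv2.imwrite("pics/w9.png",im)
```

```text
time 7.87 pose [0.4462 0.2342 0.2912] [1.7991e+02 1.2000e-01 1.5708e+02] F [ 1.4 -1.8  1.1] open 0.0177
turn total 0.08 (tool)  travel(after turn) cm [-1.    1.17  3.32] rows 1 each [-1.    1.17  3.32]
```

View pics/s9.png

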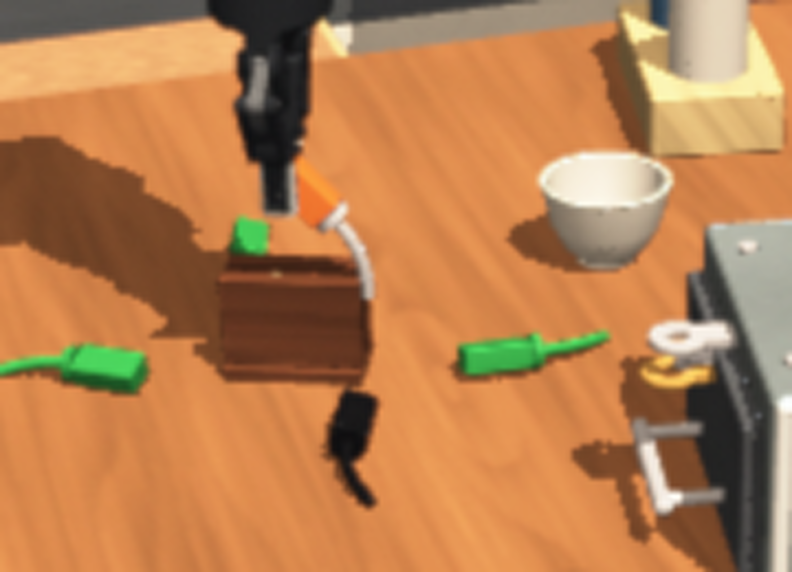

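View pics/w9.png

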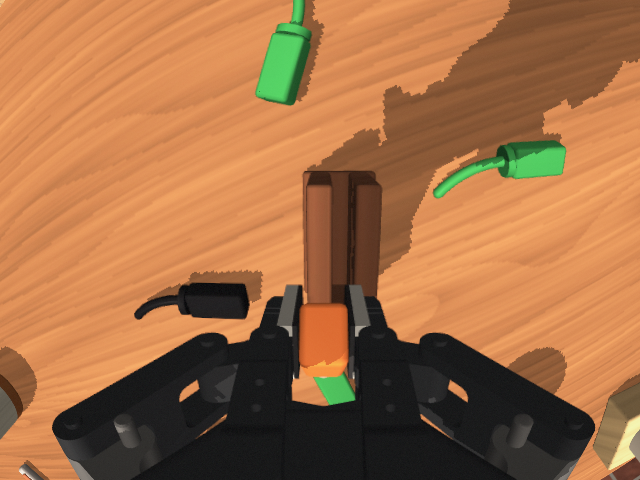

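The side view shows the pin leaning about 45° with the tip pointing straight down. I'll lift clear and move in front of the eye.

Request:
{"fn": "move_arm", "kwargs": {"commands": [{"claw": -1, "travel": [-0.2, 0, -0.5], "turn": 0}, {"claw": -1, "travel": [0, 0, -2], "turn": 0}, {"claw": -1, "travel": [0, 0, -3], "turn": 0}, {"claw": -1, "travel": [0, 0, -3], "turn": 0}, {"claw": -1, "travel": [0, 0, -2], "turn": 0}], "squeeze": 45}}

```text
time: 8.38
ee_pos: [0.4489, 0.2327, 0.3978]
tcp_rot: [179.9, 0.0, 157.0]
wrist_force: [0.7, -0.1, -0.7]
opening: 0.0174
```

Request:
{"fn": "move_arm", "kwargs": {"commands": [{"claw": -1, "travel": [0, 0, 0], "turn": -6}, {"claw": -1, "travel": [0, 0, 0], "turn": -6}, {"claw": -1, "travel": [0, 0, 0], "turn": 0}]}}

```text
time: 8.63
ee_pos: [0.449, 0.2328, 0.3955]
tcp_rot: [180.0, -0.0, 169.3]
wrist_force: [0.4, 0.4, -0.6]
opening: 0.0172
```

Run:
```python
from h import *
plan(.5737,.0105,.395,169)
im=viewer.camera("side"); cv2.imwrite("pics/side10.png",im); cv2.imwrite("pics/s10.png",cv2.resize(im[110:240,180:360],None,fx=4.4,fy=4.4,interpolation=cv2.INTER_CUBIC))
```

```text
time 8.63 pose [0.449  0.2328 0.3955] [ 1.7995e+02 -1.0000e-02  1.6929e+02] F [ 0.4  0.4 -0.6] open 0.0172
turn total 0.29 (tool)  travel(after turn) cm [-16.48 -19.44   0.05] rows 5 each [-3.3  -3.89  0.01]
```

View pics/s10.png

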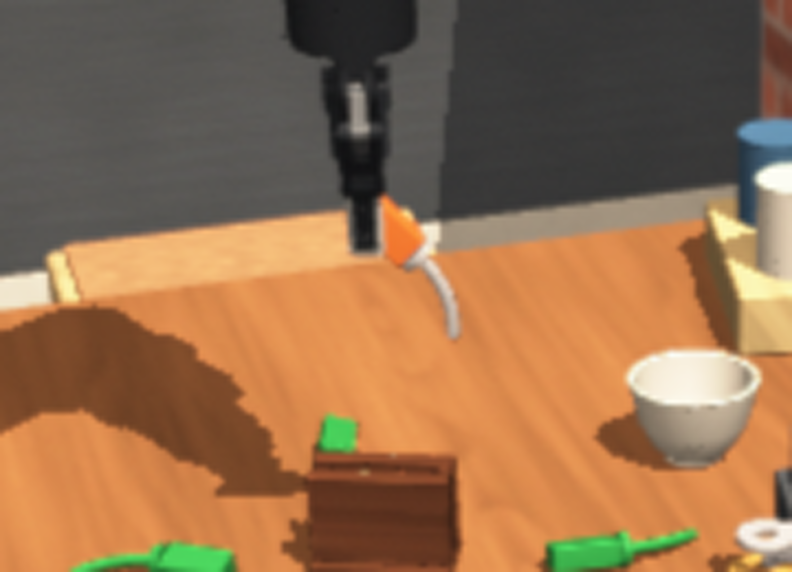

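Request:
{"fn": "move_arm", "kwargs": {"commands": [{"claw": -1, "travel": [-1.3, -1.5, 0], "turn": 0.3}, {"claw": -1, "travel": [-2.4, -2.8, 0], "turn": 0}, {"claw": -1, "travel": [-2.4, -2.8, 0], "turn": 0}, {"claw": -1, "travel": [-2.4, -2.8, 0], "turn": 0}, {"claw": -1, "travel": [-2.4, -2.8, 0], "turn": 0}]}}

```text
time: 9.1
ee_pos: [0.5315, 0.0854, 0.3946]
tcp_rot: [180.0, -0.0, 168.5]
wrist_force: [0.4, 0.4, -0.8]
opening: 0.0174
```

Request:
{"fn": "move_arm", "kwargs": {"commands": [{"claw": -1, "travel": [-2.4, -2.8, 0], "turn": 0}, {"claw": -1, "travel": [-2.1, -2.7, 0], "turn": 0}, {"claw": -1, "travel": [-1, -1.2, 0], "turn": 0}, {"claw": -1, "travel": [0, 0, 0], "turn": 0}, {"claw": -1, "travel": [0, 0, 0], "turn": 0}]}}

```text
time: 9.52
ee_pos: [0.572, 0.01, 0.3942]
tcp_rot: [180.0, -0.1, 168.5]
wrist_force: [0.0, -1.2, -2.2]
opening: 0.0175
```

Run:
```python
from h import *
plan(.5737,.0105,.395,169)
for n in("side","top","wrist"):
    im=viewer.camera(n); cv2.imwrite(f"pics/{n}11.png",im)
    if n=="side": cv2.imwrite("pics/s11.png",cv2.resize(im[125:265,290:430],None,fx=4.2,fy=4.2,interpolation=cv2.INTER_CUBIC))
    if n=="top": cv2.imwrite("pics/t11.png",cv2.resize(im[130:270,250:410],None,fx=4.2,fy=4.2,interpolation=cv2.INTER_CUBIC))
```

```text
time 9.52 pose [0.572  0.01   0.3942] [ 1.7999e+02 -9.0000e-02  1.6850e+02] F [ 0.  -1.2 -2.2] open 0.0175
turn total -0.50 (tool)  travel(after turn) cm [-0.16  0.08 -0.08] rows 1 each [-0.16  0.08 -0.08]
```

View pics/s11.png

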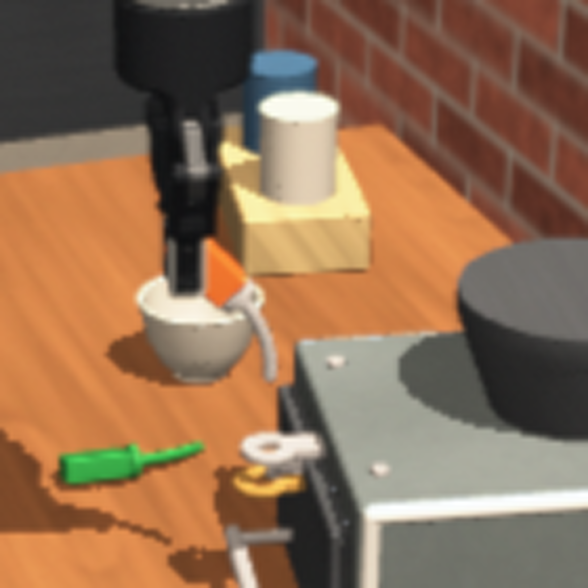

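View pics/t11.png

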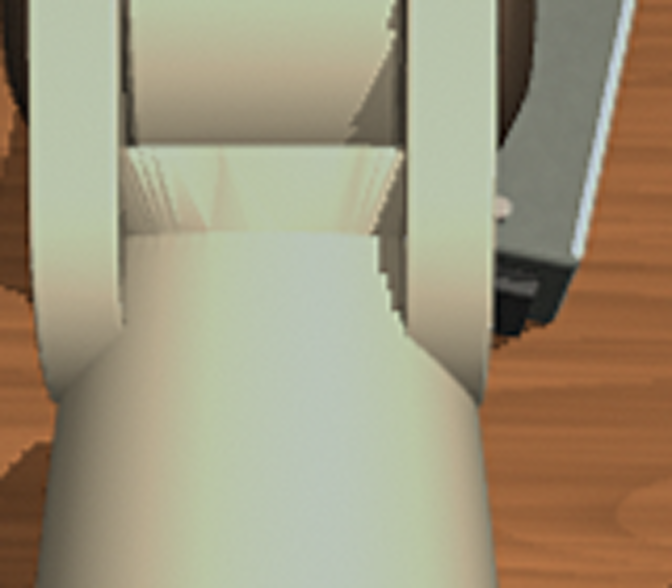

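View pics/wrist11.png

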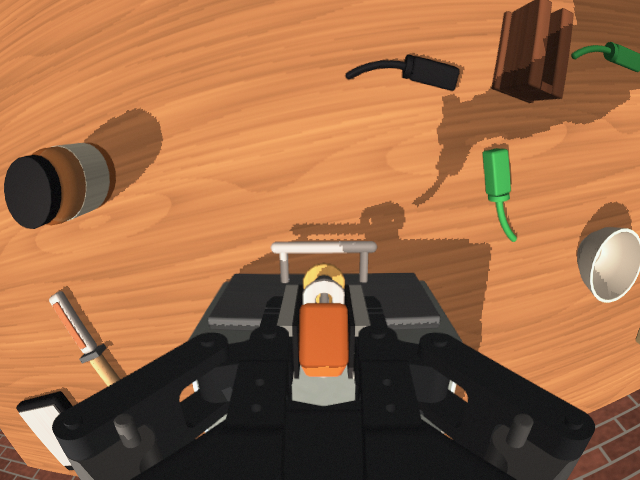

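Run:
```python
from h import *
S=cam("side")
o=status.get_obs(); p=o["ee_pos"]; a=np.radians(-11.4)
ux=np.array([np.cos(a),np.sin(a),0]); uy=np.array([-np.sin(a),np.cos(a),0])
def onplane(u,v,P0):
    t,d=ray(S,u,v); s=(P0-t)@uy/(d@uy); return t+s*d
f=lambda x,y:(290+x/4.2-.4,125+y/4.2-.4)
eye=np.array([.620,.0015,.115])
print("lateral tcp vs eye", (p-eye)@uy)
for nm,x,y in[("tip end",270,380),("tip-c",269,370),("collar",240,297),("collar2",247,285),("eyehole",265,448),("eye ringL",241,448),("mid rod",262,325)]:
    q=onplane(*f(x,y),p); G=p-[0,0,.1547]
    print(nm,"rel G u,z mm",((q-G)@ux*1e3).round(1),((q-G)[2]*1e3).round(1),"abs u",((q-eye)@ux*1e3).round(1),(q[2]*1e3).round(1))
im=cv2.imread("pics/side11.png"); cv2.imwrite("pics/s11b.png",cv2.resize(im[175:250,330:400],None,fx=8,fy=8,interpolation=cv2.INTER_CUBIC))
im=cv2.imread("pics/wrist11.png"); cv2.imwrite("pics/w11b.png",cv2.resize(im[230:390,260:390],None,fx=3.7,fy=3.7,interpolation=cv2.INTER_CUBIC))
```

```text
lateral tcp vs eye 0.0002769964251471585
tip end rel G u,z mm 50.2 -81.7 abs u 0.6 158.5
tip-c rel G u,z mm 49.6 -75.1 abs u -0.0 165.0
collar rel G u,z mm 32.4 -27.6 abs u -17.2 212.5
collar2 rel G u,z mm 36.3 -20.4 abs u -13.2 219.8
eyehole rel G u,z mm 47.8 -126.2 abs u -1.8 113.9
eye ringL rel G u,z mm 33.5 -125.2 abs u -16.1 114.9
mid rod rel G u,z mm 45.2 -46.1 abs u -4.4 194.1
```

View pics/s11b.png

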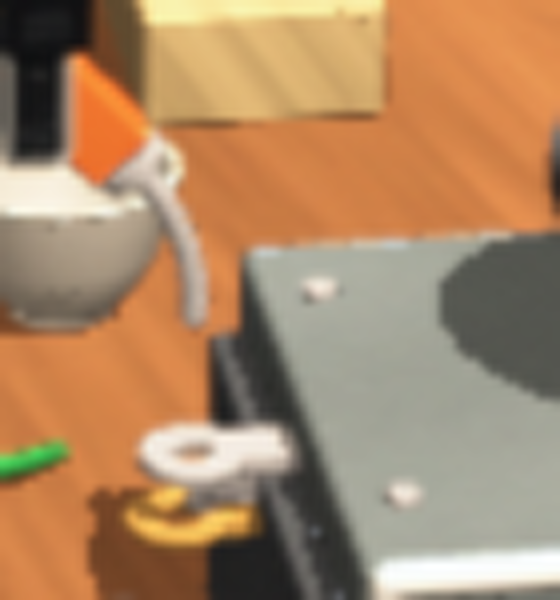

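View pics/w11b.png

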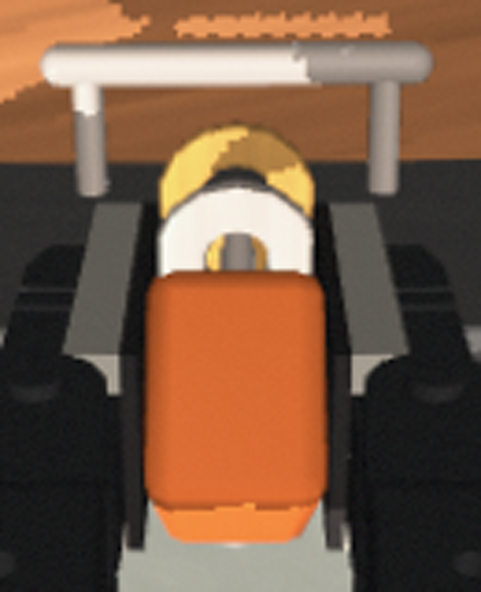

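Run:
```python
from h import *
S=cam("side");T=cam("top")
im=cv2.imread("pics/side11.png"); 
big=cv2.resize(im[215:250,335:380],None,fx=16,fy=16,interpolation=cv2.INTER_CUBIC)
big2=cv2.resize(cv2.imread("pics/top3.png")[180:220,305:350],None,fx=16,fy=16,interpolation=cv2.INTER_CUBIC)
th=np.linspace(0,2*np.pi,60)
for r,col in((.017,(0,0,255)),(.0065,(255,0,0))):
    P=np.c_[.620+r*np.cos(th),.0015+r*np.sin(th),th*0+.115]
    for c,b,x0,y0 in((S,big,335,215),(T,big2,305,180)):
        pts=np.array([(proj(c,p)-[x0,y0]+.5)*16 for p in P]).astype(int); cv2.polylines(b,[pts],True,col,1)
cv2.imwrite("pics/eyeov.png",np.hstack([big[:560],cv2.resize(big2,(720,640))[:560]])[:, :1440] if 0 else big); cv2.imwrite("pics/eyeov2.png",big2)
```

```text
(no output)
```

View pics/eyeov.png

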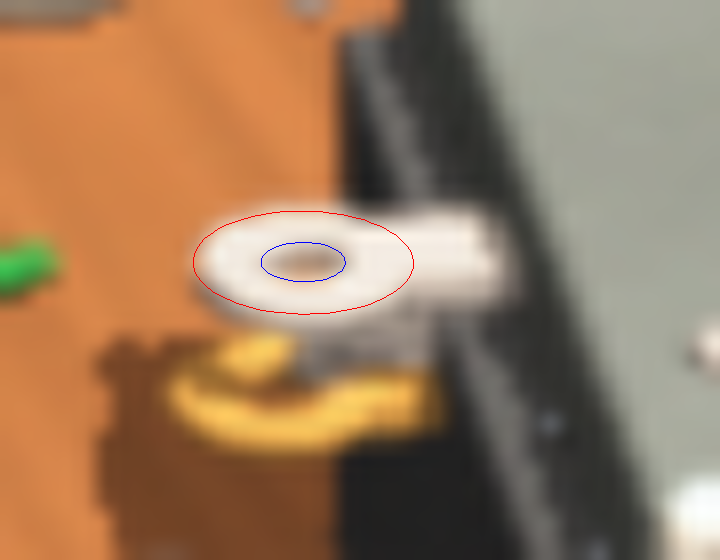

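View pics/eyeov2.png

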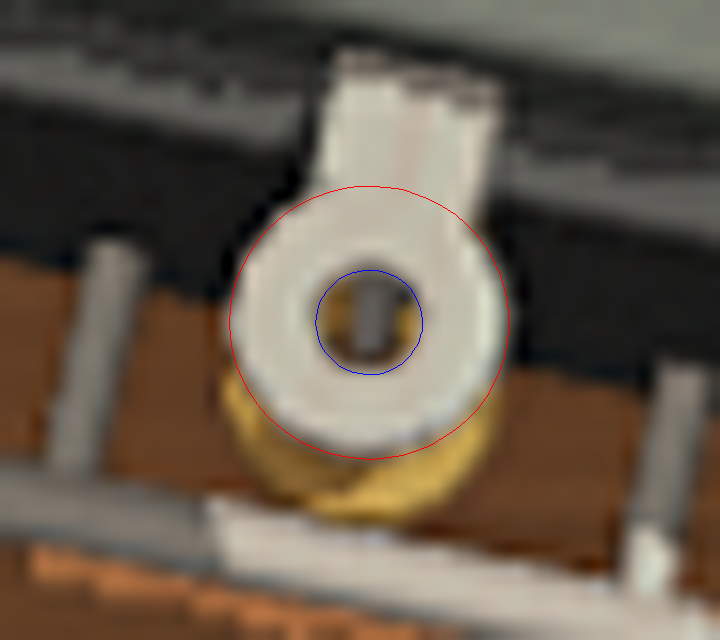

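The side and top overlays agree on the fixed eye at (0.620, 0.0015), within about 1 mm. The tip sits over the hole (u of about 0) and the lean is about 47°. The wrist view shows the handle centred on the eye laterally. I'll lower to the eye.

Request:
{"fn": "move_arm", "kwargs": {"commands": [{"claw": -1, "travel": [0, 0, 1.5], "turn": 0}, {"claw": -1, "travel": [0, 0, 1.5], "turn": 0}, {"claw": -1, "travel": [0, 0, 0.9], "turn": 0}, {"claw": -1, "travel": [0, 0, 0], "turn": 0}, {"claw": -1, "travel": [0, 0, 0], "turn": 0}], "squeeze": 35}}

```text
time: 10.08
ee_pos: [0.5715, 0.0112, 0.3558]
tcp_rot: [-180.0, -0.0, 168.8]
wrist_force: [0.8, 0.3, -1.2]
opening: 0.0174
```

```bash
cat >> h.py <<'E'
EYE=np.array([.6205,.0015,.115]); A=np.radians(-11.4)
UX=np.array([np.cos(A),np.sin(A),0]); UY=np.array([-np.sin(A),np.cos(A),0])
def uz():
    o=status.get_obs(); p=o["ee_pos"]-[0,0,.1547]
    F=o["wrist_force"]
    print("t %.2f  G u %.1f y %.1f z %.1f mm"%(o["time"],(p-EYE)@UX*1e3,(p-EYE)@UY*1e3,(p[2]-.115)*1e3),"F u/y/z",(F@UX).round(1),(F@UY).round(1),F[2].round(1),"yaw",o["tcp_rot"].round(2),"open",round(o["opening"],4))
def snap(tag):
    im=viewer.camera("side"); cv2.imwrite(f"pics/s{tag}.png",cv2.resize(im[165:255,315:405],None,fx=6.5,fy=6.5,interpolation=cv2.INTER_CUBIC))
E
python3 - <<'E'
from h import *
uz(); snap(12)
im=viewer.camera("wrist"); cv2.imwrite("pics/w12.png",cv2.resize(im[230:390,260:390],None,fx=3.7,fy=3.7,interpolation=cv2.INTER_CUBIC))
E
```

```text
t 10.08  G u -50.0 y -0.2 z 86.1 mm F u/y/z 0.7 0.4 -1.2 yaw [-1.8000e+02 -3.0000e-02  1.6877e+02] open 0.0174
```

View pics/s12.png

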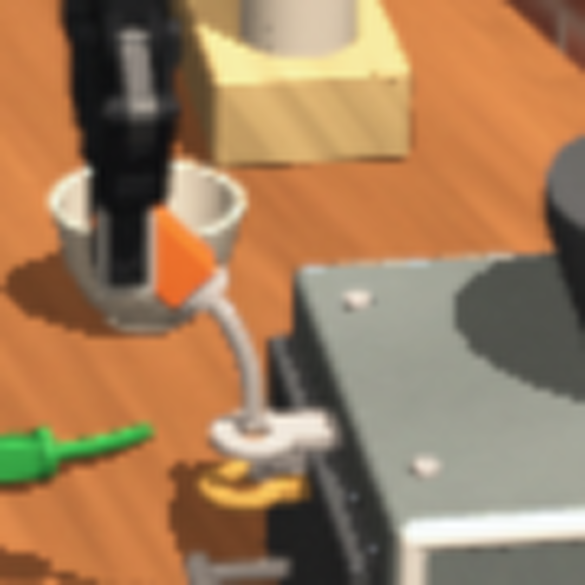

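View pics/w12.png

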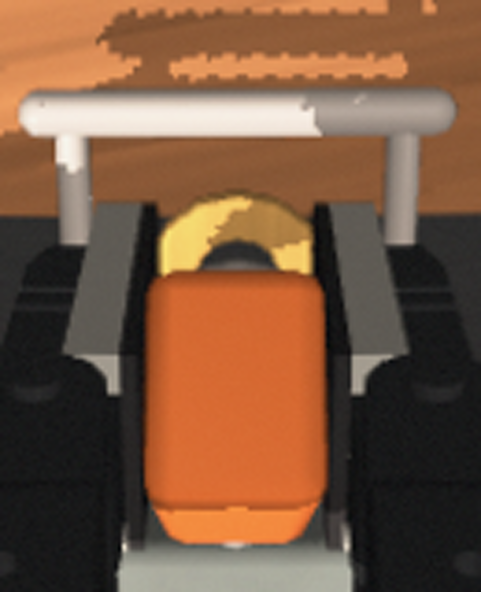

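The tip is right above the hole (side crop tip (252,420), ring centred about (255,437)). I'll enter now and then follow the arc.

Request:
{"fn": "move_arm", "kwargs": {"commands": [{"claw": -1, "travel": [0, 0, 0.5], "turn": 0}, {"claw": -1, "travel": [0, 0, 0.5], "turn": 0}, {"claw": -1, "travel": [-0.3, 0, 0.1], "turn": 0}], "squeeze": 25}}

```text
time: 10.43
ee_pos: [0.5746, 0.01, 0.344]
tcp_rot: [-180.0, -0.0, 168.7]
wrist_force: [-0.2, 0.0, -1.0]
opening: 0.0176
```

Run:
```python
from h import *
uz(); snap(13); uz()
```

```text
t 10.43  G u -46.7 y -0.7 z 74.3 mm F u/y/z -0.2 -0.0 -1.0 yaw [-1.7999e+02 -4.0000e-02  1.6873e+02] open 0.0176
t 10.48  G u -46.2 y -0.8 z 74.2 mm F u/y/z -1.4 -0.4 -2.5 yaw [-1.8000e+02 -5.0000e-02  1.6872e+02] open 0.0171
```

View pics/s13.png

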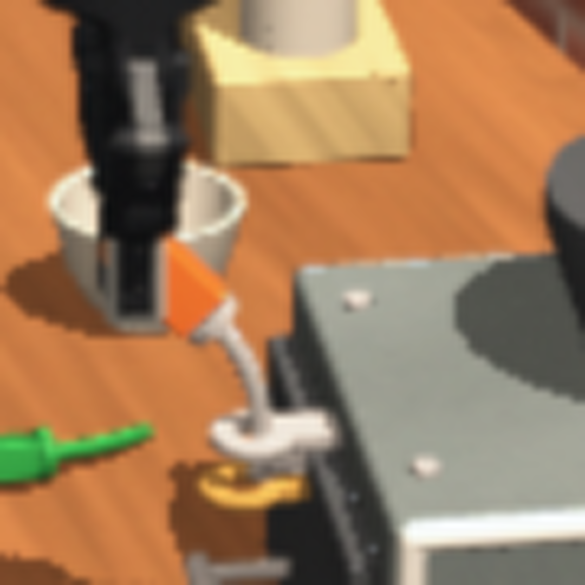

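Request:
{"fn": "move_arm", "kwargs": {"commands": [{"claw": -1, "travel": [-0.55, 0.05, 0.05], "turn": 0}, {"claw": -1, "travel": [-0.45, 0, 0.2], "turn": 0}, {"claw": -1, "travel": [-0.43, 0, 0.22], "turn": 0}]}}

```text
time: 10.73
ee_pos: [0.5881, 0.0078, 0.3415]
tcp_rot: [180.0, -0.1, 168.7]
wrist_force: [-13.3, 1.0, 17.7]
opening: 0.0176
```

Run:
```python
from h import *
uz(); snap(14); uz()
```

```text
t 10.73  G u -33.0 y -0.2 z 71.8 mm F u/y/z -13.3 -1.6 17.7 yaw [ 1.7997e+02 -1.0000e-01  1.6873e+02] open 0.0176
t 10.78  G u -32.4 y -0.3 z 71.0 mm F u/y/z -6.7 -0.2 0.2 yaw [ 1.7998e+02 -9.0000e-02  1.6873e+02] open 0.0174
```

View pics/s14.png

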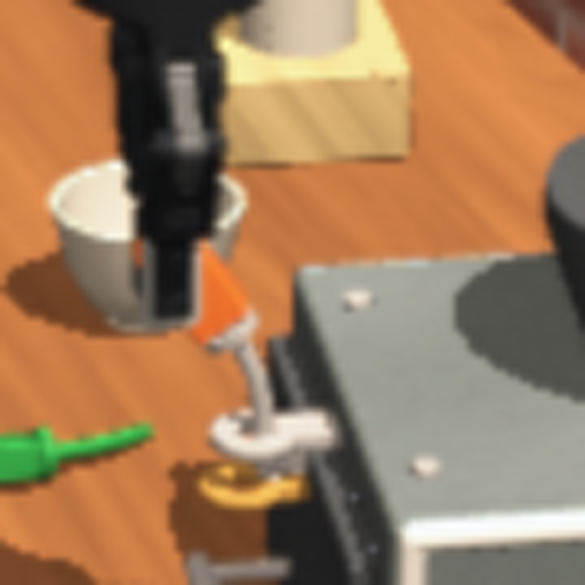

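Request:
{"fn": "move_arm", "kwargs": {"commands": [{"claw": -1, "travel": [-0.2, 0, 0.18], "turn": 0}, {"claw": -1, "travel": [-0.2, 0, 0.18], "turn": 0}, {"claw": -1, "travel": [-0.2, 0, 0.14], "turn": 0}, {"claw": -1, "travel": [-0.2, 0, 0.14], "turn": 0}]}}

```text
time: 11.12
ee_pos: [0.5962, 0.0061, 0.3338]
tcp_rot: [-180.0, -0.1, 168.7]
wrist_force: [-7.8, 0.7, 4.3]
opening: 0.0175
```

Run:
```python
from h import *
uz(); snap(15); uz()
```

```text
t 11.12  G u -24.7 y -0.3 z 64.1 mm F u/y/z -7.8 -0.9 4.3 yaw [-1.8000e+02 -1.3000e-01  1.6872e+02] open 0.0175
t 11.17  G u -24.5 y -0.3 z 63.5 mm F u/y/z -6.6 -0.8 -3.0 yaw [-1.7999e+02 -1.5000e-01  1.6872e+02] open 0.0177
```

View pics/s15.png

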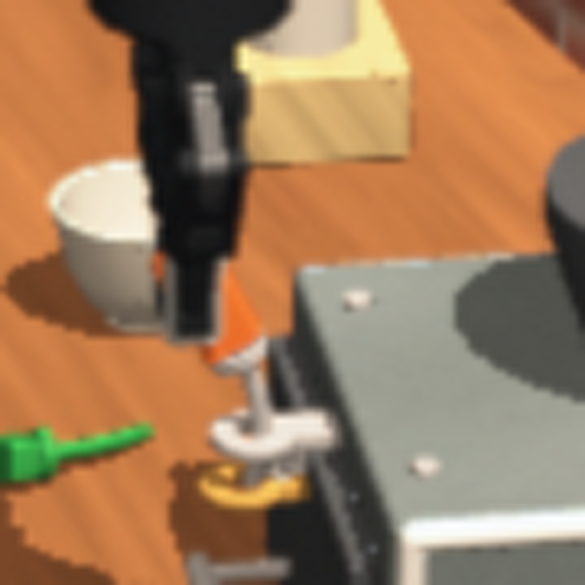

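Request:
{"fn": "move_arm", "kwargs": {"commands": [{"claw": -1, "travel": [-0.21, 0, 0.14], "turn": 0}, {"claw": -1, "travel": [-0.21, 0, 0.15], "turn": 0}, {"claw": -1, "travel": [-0.2, 0, 0.16], "turn": 0}, {"claw": -1, "travel": [-0.2, 0, 0.16], "turn": 0}]}}

```text
time: 11.5
ee_pos: [0.6042, 0.0044, 0.3278]
tcp_rot: [-180.0, -0.1, 168.7]
wrist_force: [-6.3, 0.7, 3.1]
opening: 0.0174
```

Run:
```python
from h import *
uz(); snap(16); uz()
```

```text
t 11.50  G u -16.5 y -0.3 z 58.1 mm F u/y/z -6.3 -0.5 3.1 yaw [-1.7999e+02 -1.3000e-01  1.6872e+02] open 0.0174
t 11.55  G u -16.3 y -0.3 z 57.3 mm F u/y/z -6.9 -0.4 -2.9 yaw [-1.7998e+02 -1.7000e-01  1.6872e+02] open 0.0175
```

View pics/s16.png

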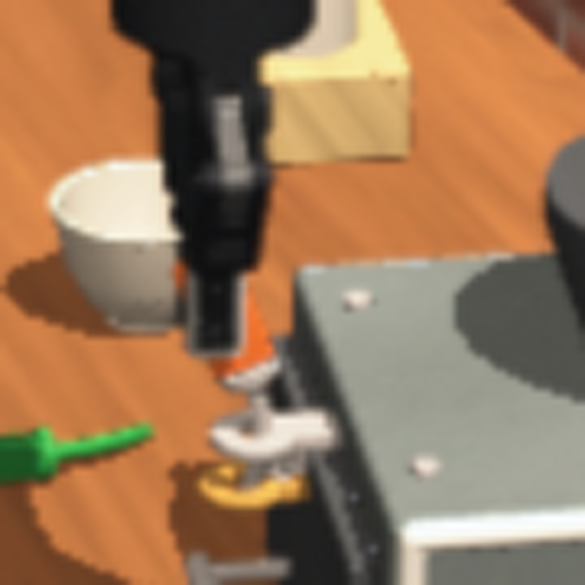

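Request:
{"fn": "move_arm", "kwargs": {"commands": [{"claw": -1, "travel": [-0.18, 0, 0.15], "turn": 0}, {"claw": -1, "travel": [-0.17, 0, 0.16], "turn": 0}, {"claw": -1, "travel": [-0.17, 0, 0.16], "turn": 0}, {"claw": -1, "travel": [-0.16, 0, 0.17], "turn": 0}]}}

```text
time: 11.88
ee_pos: [0.6109, 0.0031, 0.3212]
tcp_rot: [-180.0, -0.1, 168.7]
wrist_force: [-8.5, 1.2, 4.3]
opening: 0.0173
```

Run:
```python
from h import *
uz(); snap(17); uz()
im=viewer.camera("wrist"); cv2.imwrite("pics/w17.png",cv2.resize(im[230:390,260:390],None,fx=3.7,fy=3.7,interpolation=cv2.INTER_CUBIC))
```

```text
t 11.88  G u -9.7 y -0.4 z 51.5 mm F u/y/z -8.6 -0.5 4.3 yaw [-1.7998e+02 -1.5000e-01  1.6872e+02] open 0.0173
t 11.93  G u -9.6 y -0.3 z 50.9 mm F u/y/z -6.0 -1.4 -2.0 yaw [-179.98   -0.18  168.72] open 0.0176
```

View pics/s17.png

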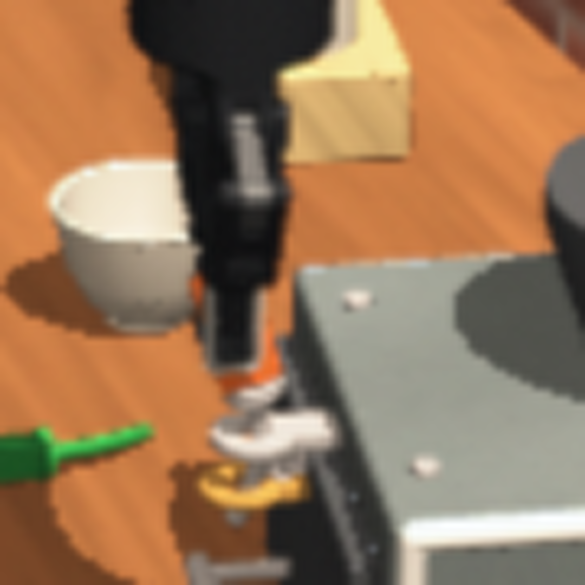

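View pics/w17.png

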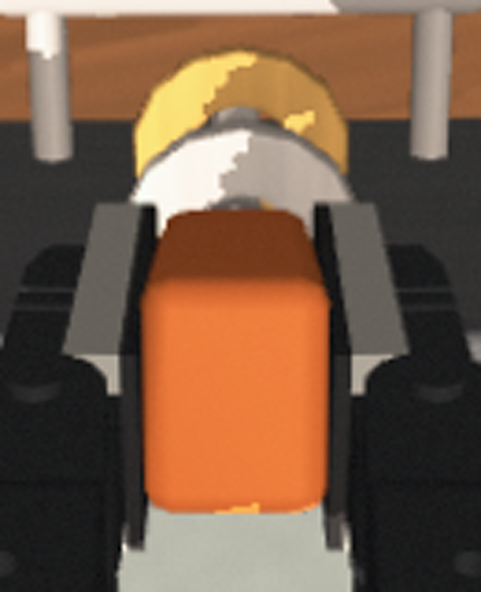

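The tip now shows below the brass eye (side crop (235,517)), so it's through both. I'll finish the arc.

Request:
{"fn": "move_arm", "kwargs": {"commands": [{"claw": -1, "travel": [-0.16, 0, 0.18], "turn": 0}, {"claw": -1, "travel": [-0.15, 0, 0.19], "turn": 0}, {"claw": -1, "travel": [-0.14, 0, 0.2], "turn": 0}, {"claw": -1, "travel": [-0.14, 0, 0.2], "turn": 0}]}}

```text
time: 12.32
ee_pos: [0.6166, 0.002, 0.3137]
tcp_rot: [-180.0, -0.1, 168.7]
wrist_force: [-10.3, 1.4, 6.8]
opening: 0.0173
```

Run:
```python
from h import *
uz(); snap(18); uz()
```

```text
t 12.32  G u -3.9 y -0.3 z 44.0 mm F u/y/z -10.3 -0.7 6.8 yaw [-1.7999e+02 -1.4000e-01  1.6872e+02] open 0.0173
t 12.37  G u -3.8 y -0.3 z 43.3 mm F u/y/z -6.9 -0.6 -0.1 yaw [-179.98   -0.18  168.72] open 0.0174
```

View pics/s18.png

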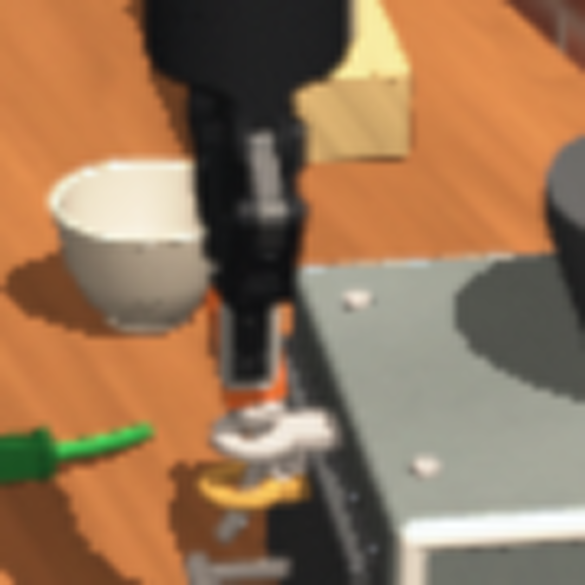

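Request:
{"fn": "move_arm", "kwargs": {"commands": [{"claw": -1, "travel": [-0.11, 0, 0.15], "turn": 0}, {"claw": -1, "travel": [-0.1, 0, 0.15], "turn": 0}, {"claw": -1, "travel": [-0.09, 0, 0.16], "turn": 0}, {"claw": -1, "travel": [-0.08, 0, 0.15], "turn": 0}]}}

```text
time: 12.7
ee_pos: [0.6203, 0.0012, 0.3076]
tcp_rot: [-180.0, -0.1, 168.7]
wrist_force: [-8.4, 1.3, 5.8]
opening: 0.0176
```

Run:
```python
from h import *
uz(); snap(19); uz()
im=viewer.camera("wrist"); cv2.imwrite("pics/w19.png",cv2.resize(im[230:390,260:390],None,fx=3.7,fy=3.7,interpolation=cv2.INTER_CUBIC))
```

```text
t 12.70  G u -0.2 y -0.3 z 37.9 mm F u/y/z -8.5 -0.4 5.8 yaw [-1.7999e+02 -1.5000e-01  1.6872e+02] open 0.0176
t 12.75  G u -0.1 y -0.3 z 37.3 mm F u/y/z -6.9 -0.2 1.3 yaw [-179.98   -0.18  168.72] open 0.0177
```

View pics/s19.png

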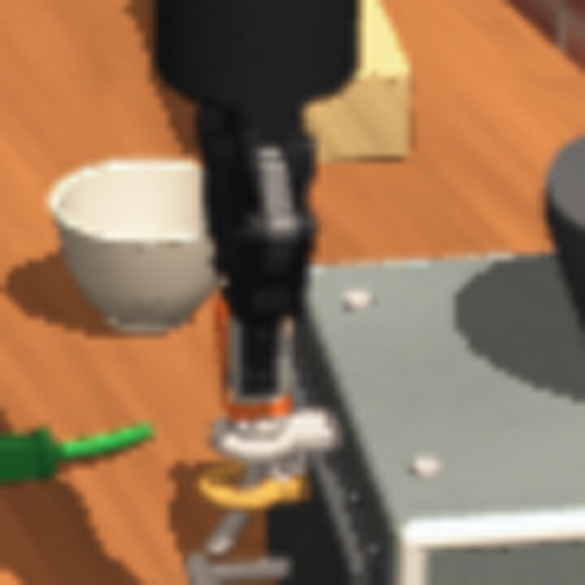

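View pics/w19.png

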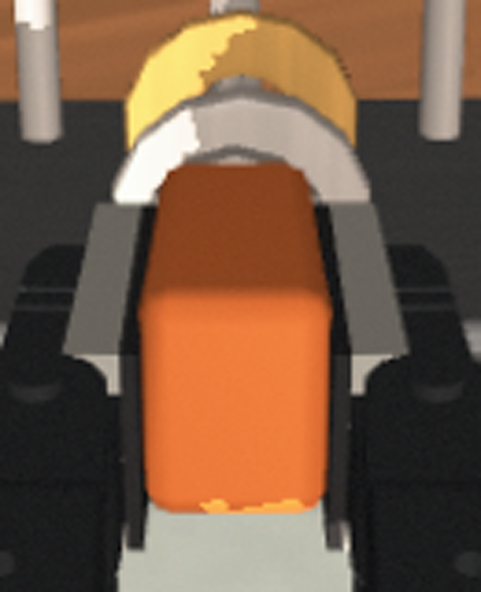

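Nearly seated. I'll press straight down in small steps and watch the force.

Request:
{"fn": "move_arm", "kwargs": {"commands": [{"claw": -1, "travel": [0, 0, 0.1], "turn": 0}]}}

```text
time: 12.88
ee_pos: [0.6203, 0.0012, 0.3068]
tcp_rot: [-180.0, -0.1, 168.7]
wrist_force: [-8.5, -0.1, 11.9]
opening: 0.0176
```

Request:
{"fn": "move_arm", "kwargs": {"commands": [{"claw": -1, "travel": [0, 0, 0.1], "turn": 0}]}}

```text
time: 12.97
ee_pos: [0.6204, 0.0012, 0.3066]
tcp_rot: [-180.0, -0.0, 168.7]
wrist_force: [-8.3, -0.8, 15.4]
opening: 0.0174
```

Request:
{"fn": "move_arm", "kwargs": {"commands": [{"claw": -1, "travel": [0, 0, 0.1], "turn": 0}]}}

```text
time: 13.05
ee_pos: [0.6206, 0.0011, 0.3065]
tcp_rot: [180.0, 0.0, 168.7]
wrist_force: [-4.7, -0.7, 17.7]
opening: 0.0173
```

Run:
```python
from h import *
uz(); 
im=viewer.camera("side"); cv2.imwrite("pics/side20.png",im); cv2.imwrite("pics/s20.png",cv2.resize(im[195:250,325:385],None,fx=10,fy=10,interpolation=cv2.INTER_CUBIC))
```

```text
t 13.05  G u 0.2 y -0.3 z 36.8 mm F u/y/z -4.4 -1.6 17.7 yaw [1.7999e+02 5.0000e-02 1.6871e+02] open 0.0173
```

View pics/s20.png

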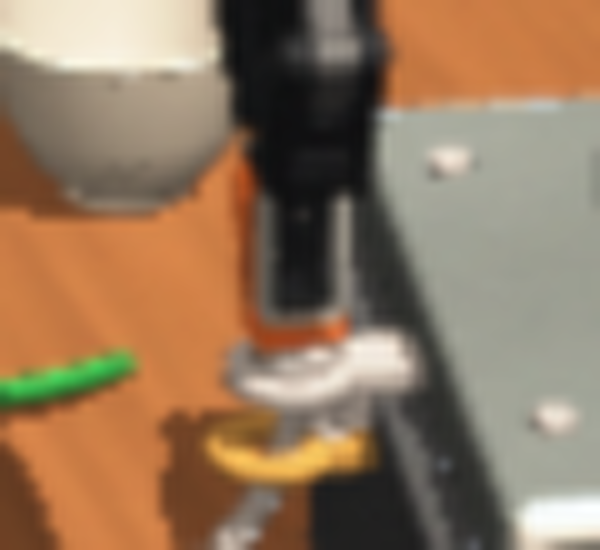

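The force rises to 18 N without travel, so the collar has landed. A slight lean can't be ruled out with the pads in the way, so I'll open and check.

Request:
{"fn": "move_arm", "kwargs": {"commands": [{"claw": -1, "travel": [0, 0, -0.1], "turn": 0}, {"claw": -0.3, "travel": [0, 0, 0], "turn": 0}, {"claw": 0.3, "travel": [0, 0, 0], "turn": 0}, {"claw": 0.3, "travel": [0, 0, 0], "turn": 0}, {"claw": 0.3, "travel": [0, 0, -1], "turn": 0}]}}

```text
time: 13.52
ee_pos: [0.6208, 0.0012, 0.3134]
tcp_rot: [-180.0, -0.2, 168.7]
wrist_force: [-0.7, -0.9, -0.3]
opening: 0.0556
```

Request:
{"fn": "move_arm", "kwargs": {"commands": [{"claw": 0.3, "travel": [0, 0, -3], "turn": 0}, {"claw": 0.3, "travel": [0, 0, -3], "turn": 0}, {"claw": 0, "travel": [0, 0, 0], "turn": 0}]}}

```text
time: 13.77
ee_pos: [0.6211, 0.0013, 0.3822]
tcp_rot: [179.9, 0.5, 168.7]
wrist_force: [2.3, 0.1, 2.1]
opening: 0.0446
```

Run:
```python
from h import *
uz()
im=viewer.camera("side"); cv2.imwrite("pics/side21.png",im); cv2.imwrite("pics/s21.png",cv2.resize(im[195:250,325:385],None,fx=10,fy=10,interpolation=cv2.INTER_CUBIC))
im=viewer.camera("wrist"); cv2.imwrite("pics/w21.png",im)
```

```text
t 13.77  G u 0.7 y -0.1 z 112.5 mm F u/y/z 2.2 0.5 2.1 yaw [179.91   0.46 168.72] open 0.0446
```

View pics/s21.png

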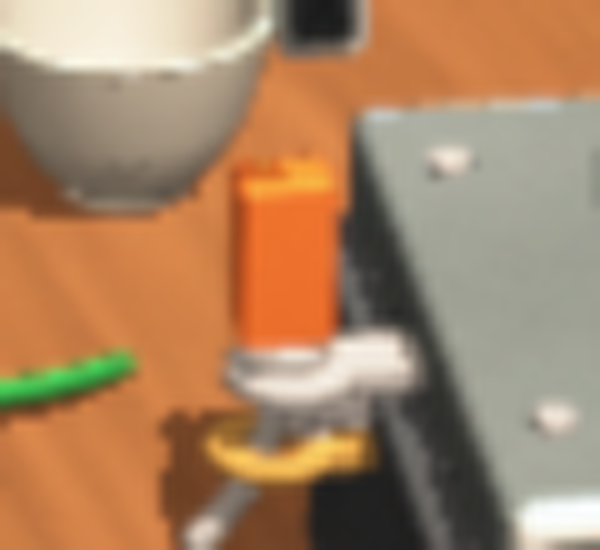

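View pics/w21.png

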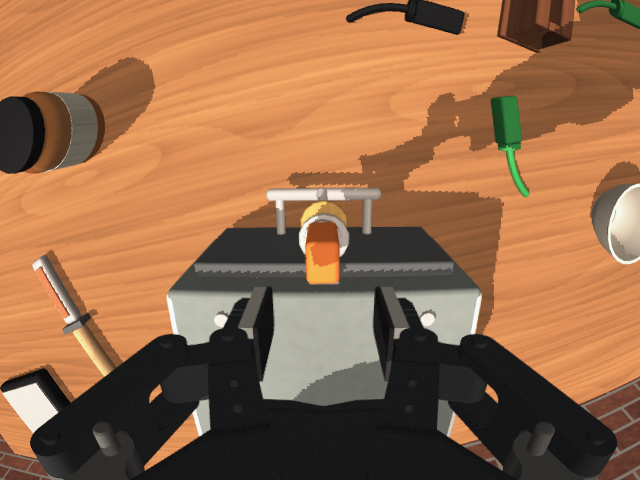

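Run:
```python
from h import *
S=cam("side"); W=cam("wrist")
im=cv2.imread("pics/side21.png"); big=cv2.resize(im[195:250,325:385],None,fx=10,fy=10,interpolation=cv2.INTER_CUBIC)
w=viewer.camera("wrist"); wb=cv2.resize(w[180:300,270:380],None,fx=5,fy=5,interpolation=cv2.INTER_CUBIC)
def P(x,y,z): return EYE+x*UX+y*UY+[0,0,z]
for z in(.006,.052):
    c=[P(x,y,z) for x,y in((-.012,-.009),(.012,-.009),(.012,.009),(-.012,.009))]
    cv2.polylines(big,[np.array([(proj(S,p)-[325,195]+.5)*10 for p in c]).astype(int)],True,(255,0,0),1)
    cv2.polylines(wb,[np.array([(proj(W,p,True)-[270,180]+.5)*5 for p in c]).astype(int)],True,(255,0,0),1)
th=np.linspace(0,6.28,40)
for r,z in((.012,.006),(.012,0),(.017,0)):
    c=[P(r*np.cos(t),r*np.sin(t),z) for t in th]
    cv2.polylines(big,[np.array([(proj(S,p)-[325,195]+.5)*10 for p in c]).astype(int)],True,(0,255,0) if z else (0,0,255),1)
    cv2.polylines(wb,[np.array([(proj(W,p,True)-[270,180]+.5)*5 for p in c]).astype(int)],True,(0,255,0) if z else (0,0,255),1)
cv2.circle(big,tuple(((proj(S,P(-.0205,0,-.0495))-[325,195]+.5)*10).astype(int)),19,(255,0,255),1)
cv2.imwrite("pics/s21o.png",big);cv2.imwrite("pics/w21o.png",wb)
```

```text
(no output)
```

View pics/s21o.png

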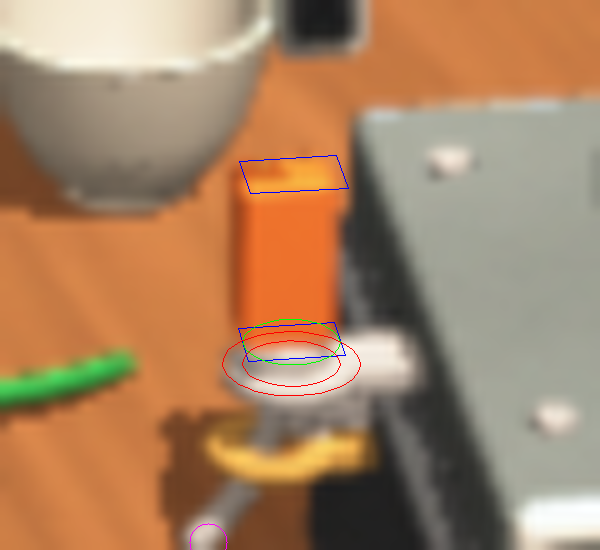

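View pics/w21o.png

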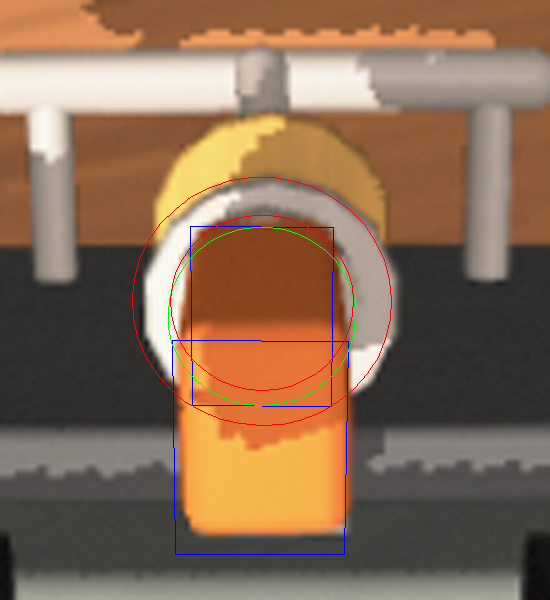

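The overlays put the handle within about 2–3° of upright, but they leave roughly 2 mm of doubt about the collar's height. To be sure, I'll press the top of the handle with shut fingers, slightly towards +x.

Request:
{"fn": "move_arm", "kwargs": {"commands": [{"claw": -1, "travel": [-0.5, 0, 0], "turn": 0}, {"claw": -1, "travel": [0, 0, 0], "turn": 0}, {"claw": -1, "travel": [0, 0, 0], "turn": 0}, {"claw": -1, "travel": [0, 0, 1], "turn": 0}, {"claw": -1, "travel": [0, 0, 1.5], "turn": 0}]}}

```text
time: 14.33
ee_pos: [0.626, 0.0003, 0.3504]
tcp_rot: [180.0, 0.1, 168.7]
wrist_force: [0.4, -0.1, -0.2]
opening: 0.0
```

Request:
{"fn": "move_arm", "kwargs": {"commands": [{"claw": -1, "travel": [0, 0, 0.5], "turn": 0}, {"claw": -1, "travel": [0, 0, 0.3], "turn": 0}, {"claw": -1, "travel": [0, 0, 0.2], "turn": 0}]}}

```text
time: 14.58
ee_pos: [0.6256, 0.0002, 0.3404]
tcp_rot: [-180.0, -0.0, 168.7]
wrist_force: [-2.9, -1.0, 12.0]
opening: -0.0
```

Request:
{"fn": "move_arm", "kwargs": {"commands": [{"claw": -1, "travel": [0, 0, 0.1], "turn": 0}]}}

```text
time: 14.67
ee_pos: [0.6256, 0.0003, 0.3405]
tcp_rot: [180.0, 0.1, 168.7]
wrist_force: [-3.3, -0.6, 11.5]
opening: -0.0002
```

Request:
{"fn": "move_arm", "kwargs": {"commands": [{"claw": -1, "travel": [0, 0, 0.1], "turn": 0}]}}

```text
time: 14.75
ee_pos: [0.6255, 0.0002, 0.3404]
tcp_rot: [180.0, 0.1, 168.7]
wrist_force: [-4.3, -1.3, 16.0]
opening: -0.0
```

Request:
{"fn": "move_arm", "kwargs": {"commands": [{"claw": -1, "travel": [0, 0, 0.1], "turn": 0}]}}

```text
time: 14.83
ee_pos: [0.6255, 0.0003, 0.3403]
tcp_rot: [180.0, 0.2, 168.7]
wrist_force: [-5.0, -0.3, 20.8]
opening: -0.0001
```

It's stiff at fingertip height 0.1673 m, and the expected handle top when seated is 0.167 m. I'll retreat and verify.

Request:
{"fn": "move_arm", "kwargs": {"commands": [{"claw": -1, "travel": [0, 0, -0.5], "turn": 0}, {"claw": -1, "travel": [0, 0, -3], "turn": 0}, {"claw": -1, "travel": [0, 0, -4], "turn": 0}, {"claw": -1, "travel": [4, 0, -1], "turn": 0}, {"claw": -1, "travel": [4, 0, 0], "turn": 0}]}}

```text
time: 15.25
ee_pos: [0.5491, 0.0159, 0.4252]
tcp_rot: [179.9, 0.3, 168.7]
wrist_force: [-0.1, 1.2, 0.4]
opening: -0.0
```

Request:
{"fn": "move_arm", "kwargs": {"commands": [{"claw": -1, "travel": [4, 1, 0], "turn": 0}, {"claw": -1, "travel": [0, 4, 0], "turn": 0}, {"claw": -1, "travel": [0, 4, 0], "turn": 0}, {"claw": -1, "travel": [0, 4, 0], "turn": 0}, {"claw": -1, "travel": [0, 4, 0], "turn": 0}]}}

```text
time: 15.67
ee_pos: [0.5409, 0.1921, 0.4232]
tcp_rot: [180.0, 0.1, 168.7]
wrist_force: [0.3, -1.4, 0.6]
opening: -0.0003
```

Run:
```python
from h import *
uz()
S=cam("side"); T=cam("top")
im=viewer.camera("side"); tp=viewer.camera("top"); cv2.imwrite("pics/top22.png",tp); cv2.imwrite("pics/side22.png",im)
cv2.imwrite("pics/s22.png",cv2.resize(im[195:250,325:385],None,fx=10,fy=10,interpolation=cv2.INTER_CUBIC))
wb=cv2.resize(tp[160:225,290:365],None,fx=9,fy=9,interpolation=cv2.INTER_CUBIC)
def P(x,y,z): return EYE+x*UX+y*UY+[0,0,z]
for z in(.052,):
    c=[P(x,y,z) for x,y in((-.012,-.009),(.012,-.009),(.012,.009),(-.012,.009))]
    cv2.polylines(wb,[np.array([(proj(T,p)-[290,160]+.5)*9 for p in c]).astype(int)],True,(255,0,0),1)
cv2.imwrite("pics/t22.png",wb)
```

```text
t 15.67  G u -115.7 y 171.1 z 153.5 mm F u/y/z 0.6 -1.3 0.6 yaw [1.7995e+02 8.0000e-02 1.6870e+02] open -0.0003
```

View pics/s22.png

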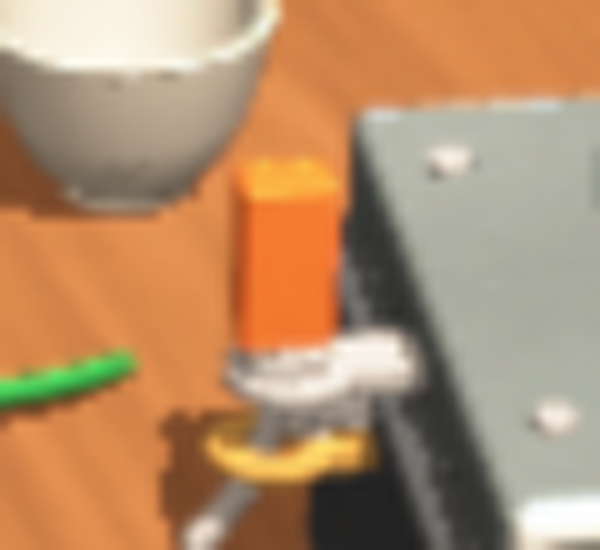

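View pics/t22.png

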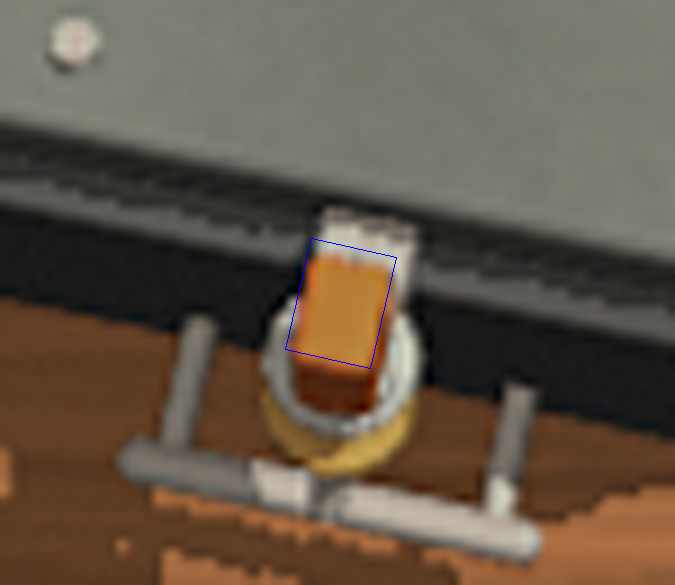

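View pics/top22.png

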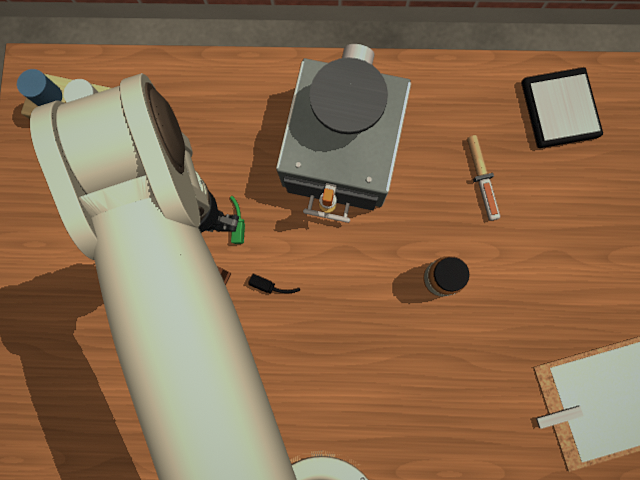

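The side and top views after retreat agree: the handle is upright within about 2°, the collar is on the ring, and the tip is well below the brass eye. The drawer plate is home, the look-alikes and loose objects are undisturbed, and the gripper is clear. Handing in.

Run:
```python
from workcell import bot,status
print(bot.job_done()); print(status.get_obs()["time"])
```

```text
the job is handed in; nothing more can be done
None
the job is handed in; nothing more can be done
```

The drawer is pushed home and locked: the pin is through both eyes with its collar on the upper one, and it is released. I handed in at about 15.8 s with the gripper clear. No verdict is reported, so this rests on my own checks.

**What I did**
- **Drawer:** I pushed it with shut fingers until the force jumped from about 2.5 N to 47 N at the hard stop. The top view then showed the eyes lined up.
- **Pin:** I lifted it from the stand and leaned it to about 47° in the grip by moving it against the stand's end wall, because the tool cannot tilt. I then followed the arc through both eyes; wrist force peaked at about 22 N.
- **Seating:** I pressed down to 18 N and released. I then pressed the top of the handle with shut fingers to 21 N.

**Last checks**
- **Height:** during that last press the fingertips went stiff at 0.1673 m. A seated handle top should be at 0.167 m.
- **Lean and depth:** in the side view the handle was about 2° off upright and the rod tip was well below the brass eye.
- **Surroundings:** I saw no movement of the jar, bowl or sampler, though in the last pictures I only compared them by eye.

**Where checks disagreed**
- The handle top appeared about 2 mm towards the front of its predicted place in the top view. That would be a small lean or play in the hole, within the limits.
- The first side-view overlay put the collar and tip 2–3 mm too high. The fingertip contact height contradicts that, and I trusted the contact height.

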